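# Load-test a stage return spring

## Task

Test the return spring that stands on the round cork pad: slide it fully home against the V fences on the spring tester's plate, press its cap gently down until the plate carries 12 newtons (within 2), keep it there for a second and let it up. Then stand it upright in the round dish if the brass drag pointer has stayed above the dark reference mark, or in the square grey box if the pointer was pushed below the mark. Never load the tester beyond 20 newtons, and leave the pointer where the spring pushed it, the springs on the rubber mat and everything else on the bench alone.

Things in the scene. Friction and masses are not known exactly. Their poses are not given: they have to be found in the camera images.
- spring_a: return spring cartridge, upright, 64 mm tall, about 0.13 kg: aluminium cap disc (40 mm diameter, its rim spans 56 to 64 mm above the underside: grip there) on bare coils (28 mm diameter) in a dark base cup (36 mm diameter, 12 mm high). Origin: centre of the underside, z up. Starts on the round pad or on the rubber mat.
- spring_b: a second spring, same look and size. The cap of each slides down on its base (1 N starts it, 26 mm at most) and springs back; lifted by its cap, the base hangs on. Starts on the pad or the mat.
- spring_c: a third spring, same look and size. The springs differ in stiffness, from about 0.6 to 2 mm of travel per newton; two are good and the softest is tired. Starts on the pad or the mat.
- tester: spring tester, fixed: grey foot 110 mm in x, y from -75 to +90 mm, 22 mm high, flat steel plate on top; two dark fences (8 mm high) on the plate form a right-angled V open to -y; a white column (24 x 10 mm, rising 82 mm above the plate) at y = +65 mm. Origin: on the table under the spring's place, z up, y towards the column.
- seat (a point): the spring's place on the plate's top face, axes as the tester's: a base cup pushed along +y against both fences is centred here. Set a spring down about 40 mm on the -y side and slide it in; take it out the same way, because the pointer's tongue overhangs the base cup and would be lifted if the spring were raised on the spot.
- pointer (a joint): brass drag pointer on the column: m of travel down from its top stop, 0 to 0.027, starts 0 to 0.002. Stays where pushed (0.8 N friction). Its tongue (10 mm wide, 3 mm thick) points along -y and ends 14 mm from the seat's centre, under the rim of a seated cap (2.5 mm under it at 0). The sinking cap drags it down and leaves it at the shortest length.
- pointer_edge (a point): top edge of the pointer, at the column, where brass blades stick out to both sides; 53.5 mm above the plate when the pointer is at 0
- mark (a point): top edge of the reference mark: two short dark steel bars fixed to the sides of the column beside the pointer's blades, 42 mm above the plate. Under 12 N a good spring leaves the pointer at least 3 mm above it, a tired one at least 3 mm below it.
- round_pad: round cork pad, 76 mm diameter, 4 mm thick, fixed; the spring to be tested stands on its middle. Origin: centre of its underside.
- long_mat: oblong black rubber mat, 85 x 150 mm (long in its y), 4 mm thick, fixed; the two springs that are left alone stand on it, 37 mm either side of its centre. Origin: centre of its underside.
- dish_in (a point): centre of the inner floor (4 mm above the table) of the round steel dish for good springs: 100 mm outer diameter, 3 mm wall, 18 mm high, fixed. The dish and the grey box may have changed places.
- bin_in (a point): centre of the inner floor (about 4 mm above the table) of the square grey plastic box for tired springs: 110 mm, 4 mm wall, 30 mm high, fixed
- objective: bystander: steel microscope objective, 29 mm diameter, 46 mm high, standing
- eyepiece: bystander: black eyepiece, 36 mm diameter, 52 mm high, standing
- slide_box: bystander: white plastic slide box 85 x 35 x 30 mm
- screwdriver: bystander: screwdriver 160 mm long, lying
- oil_bottle: bystander: amber immersion oil bottle, 28 mm diameter, 65 mm high
- beaker: bystander: glass beaker, 60 mm diameter, 60 mm high
Not all that is in view belongs to the job. Leave any green look-alike of the spring_b alone.

How it is judged:
By the outcome, as a careful person would: the job done as asked, in the order asked, and still so for the second after the job is handed in, with the robot touching nothing.
It also fails if it takes over 56 s, if anything falls off the work surface, if the arm or the gripper's body presses on something with over 40 N, if the wrist force passes 120 N, or if a joint passes its speed limit or range.

## Robot

A 6-joint arm with a two-finger parallel gripper is mounted at the origin on the work surface. World frame = base frame: x ahead of the robot, y to its left, z up, the work surface at z = 0. Lengths are in m, angles in rad, forces in N, time in s.
With the tool pointing down it reaches from about 0.35 to 0.975 m from the base axis. Payload 4.9 kg.
Tool frame: the origin (TCP) lies at the very end of the fingers, on their centre line; the grasp point (between the pads) lies 19 mm behind it; y points along the fingers, z is the direction in which the jaws open and shut, and the axes are right-handed (so a half turn about y gives the same grasp; the last joint's range is limited). The gripper opens to 85 mm and grips with 20 to 120 N. Pads are 22 mm wide; open, the fingers measure 114 mm over their backs; the gripper's body (76 mm by 85 mm) begins 54 mm behind the grasp point. The pads swing forward as they close: fully open they stand 13 mm farther back than shut.
Start: joints at [0.998, 0.053, 1.613, -0, 1.476, -0.119], TCP at [0.274, 0.562, 0.196] pointing down, gripper open.
Joint ranges: [-3.01, 3.01], [-1.01, 2.22], [0.06, 2.58], [-1.02, 4.17], [0.09, 2.62], [-3.14, 3.14]. Speed limits (rad/s): [2.57, 2.57, 3.14, 3.14, 3.14, 3.14].

## Interface

Orientations are given as a rotation vector (axis times angle).
In Python, from station import monitor, viewer, ticket gives the robot as it stands.
- The arm moves only by the tool servo_tool, never from a script. Its argument "commands" is one flat list of numbers, 7 for each row, row after row: the turn, a rotation vector about the tool's x, y, z in rad, then the shift along the tool's x, y, z in cm, then the opening, from 0 (shut) to 1 (fully open). In form: [rx, ry, rz, dx, dy, dz, claw, rx, ry, rz, dx, dy, dz, claw, ...]. A call has 1 to 20 rows; each row shifts and turns the pose as measured when the row begins, along the tool's axes as they then stand; what a row does not reach is not made up. A row lasts 1/10 s, in which the tool goes at most 50 mm and 8.59 degrees, less where a joint would pass 70% of its speed; a pose out of reach is approached as far as the arm can. A call is refused whole if a number of a shift passes 5 or a number of a turn 0.15, either way. A call with a gripper value outside its range is refused whole. The fingers move at their own pace and stop on an object; "grip_force" is the grip in N (left out, the last holds). Time passes only in rows, so rows that do not move let the fingers close. It gives the time, the measured TCP pose, the force and the opening at its end, in the units of the state.
- monitor.get_obs(): the state, without advancing time (a new reading comes with each control period).
- viewer.get_image(name): name is "side" or "top" or "wrist"; returns a dict with "frame" (480x640x3 uint8, red, green, blue), "depth" (480x640 float32, m along the optical axis (not along the pixel's ray), 0 where there is no reading), "camera_matrix" (3x3 intrinsics, pixels), "cam_to_world" (4x4, takes a point from camera to world coordinates). Camera axes: x right, y down, z forward; pixel columns grow to the right and rows downward; lengths in m; the calibration is good to about 2 mm. A picture is of the moment at which its call begins.
- ticket.finish_job(): hands the job in, once; it reports no verdict.
The state is a dict: "t": time; "q": joint angles; "dq": joint speeds; "effort": joint torques, N m; "tool_pos": TCP position; "tool_rot": TCP orientation; "contact_force": force on the tool from outside, world axes, zero at the start; "wrist_torque": the same for the moment, N m; "opening": finger opening in m.
Only numpy, scipy, OpenCV 4.12 (cv2) and the standard library are available. Lean on these libraries where they do the work, as an engineer would, in place of code of your own. Each camera call takes 0.05 s, during which the arm holds its last target.

## Working session

There is one attempt and no reset: what is moved stays moved. The work goes in short steps, Python scripts to look and compute and a tool call to move; the robot and the scene stay as the last step left them, time stands still between calls to the robot, and variables do not carry over. Pictures are saved under pics/ and viewed, and the job is handed in when it is done.

Besides the shell and the picture viewer there is one more tool, called after "Call:" as a command line: name --argument value ..., lists and objects as JSON in quotes. servo_tool: Moves the arm, as the interface text tells. Its arguments: {"type":"object","properties":{"commands":{"type":"array","items":{"type":"number"}},"grip_force":{"type":"number"}},"required":["commands"]}

```bash
ls; mkdir -p pics; python3 - <<'E'
from station import monitor, viewer, ticket
import cv2,numpy as np
o=monitor.get_obs(); print(o)
for n in ("side","top","wrist"):
    d=viewer.get_image(n); cv2.imwrite(f"pics/{n}0.png",d["frame"][:,:,::-1]); np.savez(f"{n}0.npz",**d); print(n,d["camera_matrix"].tolist(),np.round(d["cam_to_world"],3).tolist())
E
```

```text
pics
{'t': 0.0, 'q': array([ 9.97999586e-01,  5.33433048e-02,  1.61429461e+00,  1.88497731e-05,
        1.47599275e+00, -1.18998510e-01]), 'dq': array([ 0.00048249,  0.00077986, -0.00029549,  0.00018161,  0.00015268,
        0.00145747]), 'effort': array([-7.05626808e-04, -3.93704939e+01, -3.70164692e+01, -2.62115946e-04,
        7.37747789e-03,  9.30862001e-06]), 'tool_pos': array([0.27360482, 0.56116039, 0.19477113]), 'tool_rot': array([-1.54326285,  0.35651361, -0.35539235]), 'contact_force': array([ 0.76444482,  0.86127932, -0.35411593]), 'wrist_torque': array([ 0.01757451, -0.01681378, -0.00570051]), 'opening': 0.085818991534387}
side [[444.1079725080633, 0.0, 306.5200508833295], [0.0, 444.1079725080633, 243.73910528378372], [0.0, 0.0, 1.0]] [[-0.963, -0.164, 0.213, 0.409], [-0.269, 0.606, -0.748, 0.57], [-0.006, -0.778, -0.628, 0.579], [0.0, 0.0, 0.0, 1.0]]
top [[479.4644804916841, 0.0, 320.3677412941944], [0.0, 479.4644804916841, 239.77024503013484], [0.0, 0.0, 1.0]] [[-0.006, -0.985, 0.172, 0.399], [-1.0, 0.003, -0.02, -0.017], [0.019, -0.172, -0.985, 1.142], [0.0, 0.0, 0.0, 1.0]]
wrist [[374.2712279527405, 0.0, 317.1687699843106], [0.0, 374.2712279527405, 236.08782709886438], [0.0, 0.0, 1.0]] [[0.437, 0.851, 0.29, 0.198], [0.899, -0.413, -0.143, 0.598], [-0.002, 0.323, -0.946, 0.373], [0.0, 0.0, 0.0, 1.0]]
```

View pics/top0.png

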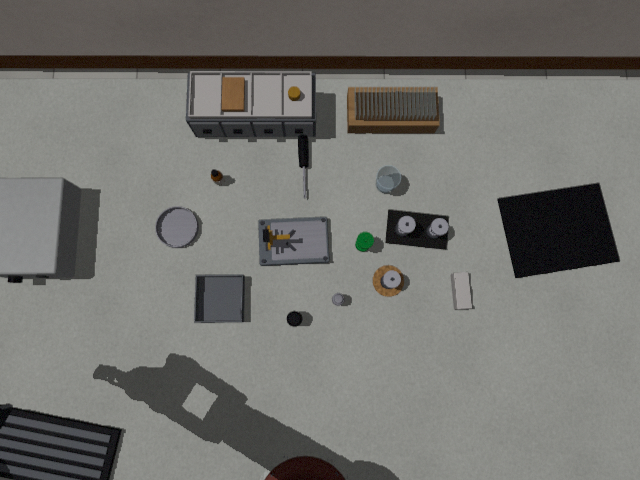

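View pics/side0.png

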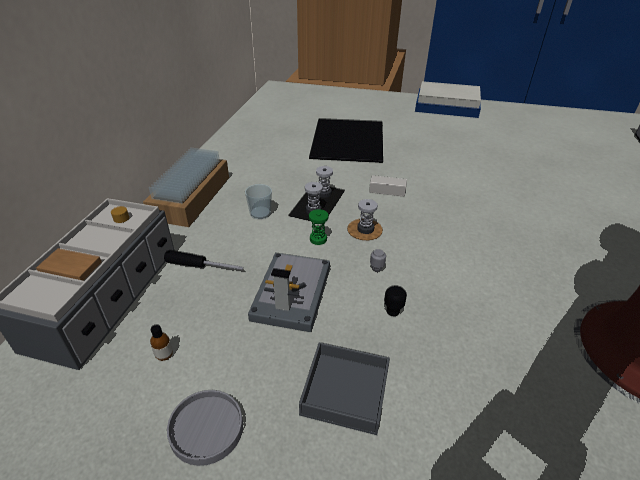

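View pics/wrist0.png

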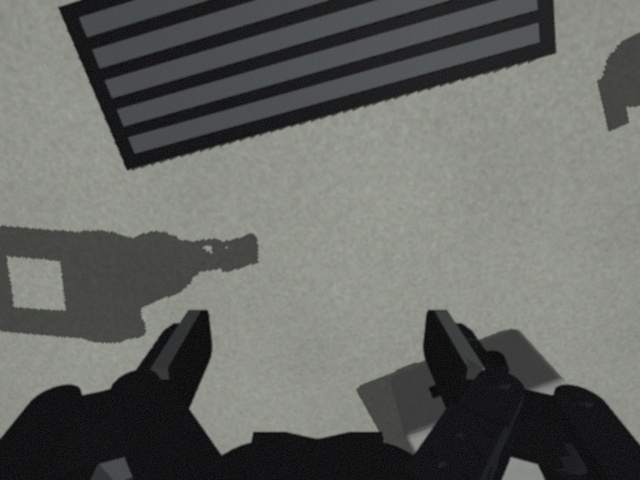

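Candidates for the spring: on the cork pad at top (392,280), two on the mat at (406,226) and (439,228), and the green look-alike at (365,242). I choose the one on the cork pad and check it in a close crop.

```bash
cat > h.py <<'E'
import numpy as np,cv2
def load(f): return dict(np.load(f))
def ray(d,u,v):
    K=d["camera_matrix"];T=d["cam_to_world"]
    r=T[:3,:3]@np.linalg.inv(K)@np.array([u,v,1.]); return T[:3,3],r
def onz(d,u,v,z):
    c,r=ray(d,u,v); return c+r*(z-c[2])/r[2]
def proj(d,p):
    T=np.linalg.inv(d["cam_to_world"]);q=d["camera_matrix"]@(T[:3,:3]@np.asarray(p,float)+T[:3,3]); return q[:2]/q[2]
def tri(obs):
    A=np.zeros((3,3));b=np.zeros(3)
    for d,u,v in obs:
        c,r=ray(d,u,v); r=r/np.linalg.norm(r);P=np.eye(3)-np.outer(r,r);A+=P;b+=P@c
    return np.linalg.solve(A,b)
def crop(d,u0,v0,u1,v1,s,f):
    cv2.imwrite(f,cv2.resize(np.ascontiguousarray(d["frame"][v0:v1,u0:u1,::-1]),None,fx=s,fy=s,interpolation=cv2.INTER_CUBIC))
E
python3 - <<'E'
from h import *
t=load("top0.npz");s=load("side0.npz")
crop(t,250,200,460,320,3.8,"pics/tc.png"); crop(s,240,160,420,330,3.5,"pics/sc.png")
E
```

```text
(no output)
```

View pics/tc.png

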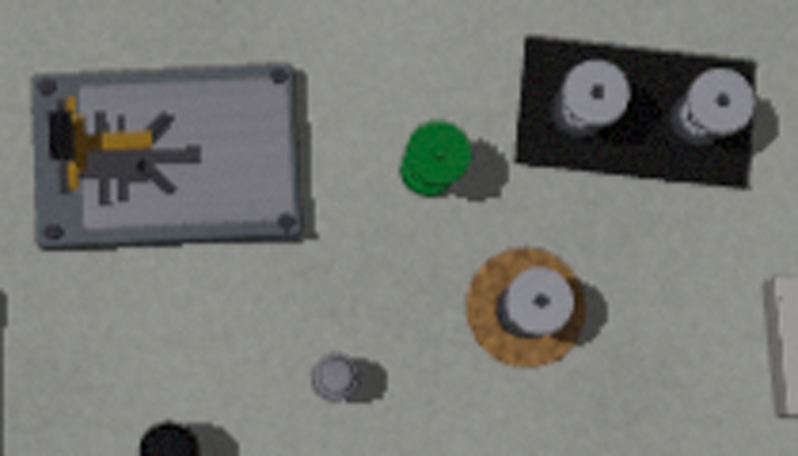

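View pics/sc.png

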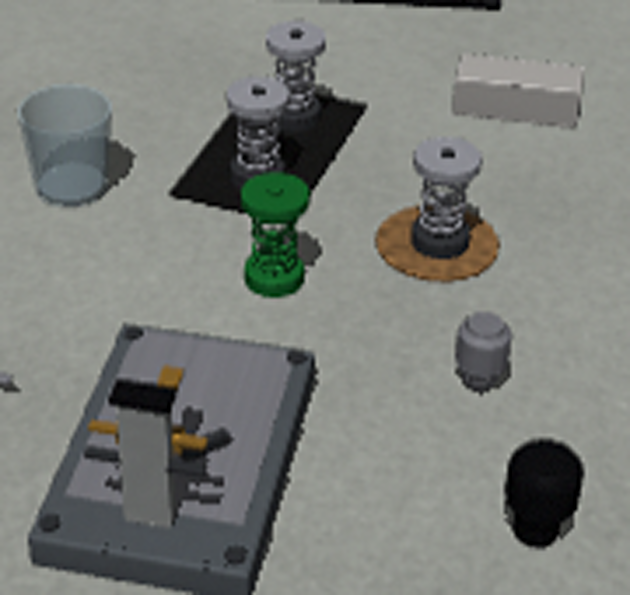

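The crops show the spring on the round cork pad with its cap at top (392,280); green look-alike at (365,242) is separate; tester column is on its left (+y world) side. Now measuring.

```bash
cat > m.py <<'E'
from h import *
t=load("top0.npz");s=load("side0.npz")
def big(mask):
    cs,_=cv2.findContours(mask.astype(np.uint8),cv2.RETR_EXTERNAL,cv2.CHAIN_APPROX_NONE); return max(cs,key=cv2.contourArea)
def win(shape,u0,v0,u1,v1):
    m=np.zeros(shape,bool);m[v0:v1,u0:u1]=1;return m
S=(480,640)
for n,d,w in(("top",t,(365,260,412,302)),("side",s,(345,195,386,242))):
    hsv=cv2.cvtColor(d["frame"],cv2.COLOR_RGB2HSV);H,Sa,V=[hsv[...,i].astype(int) for i in range(3)]
    c=big((Sa>90)&(H>5)&(H<25)&win(S,*w)); e=cv2.fitEllipse(cv2.convexHull(c)); print(n,"pad",np.round(e[0],1),np.round(onz(d,*e[0],.004),4), np.round(e[1],1))
t_hsv=cv2.cvtColor(t["frame"],cv2.COLOR_RGB2HSV)
# cap by depth in top
T=t["cam_to_world"];K=t["camera_matrix"]
def cloud(d):
    v,u=np.mgrid[0:480,0:640];z=d["depth"];P=np.stack([(u-d["camera_matrix"][0,2])/d["camera_matrix"][0,0]*z,(v-d["camera_matrix"][1,2])/d["camera_matrix"][1,1]*z,z],-1)
    return P@d["cam_to_world"][:3,:3].T+d["cam_to_world"][:3,3]
for n,d in(("top",t),("side",s)):
    P=cloud(d);ok=d["depth"]>0
    def reg(x0,x1,y0,y1,z0,z1): 
        m=ok&(P[...,0]>x0)&(P[...,0]<x1)&(P[...,1]>y0)&(P[...,1]<y1)&(P[...,2]>z0)&(P[...,2]<z1);return m
    for nm,uv,z,r in(("cap",(392,280),.066,.035),("capA",(406,226),.066,.03),("capB",(439,228),.066,.03),("green",(365,242),.06,.03)):
        p=onz(t,*uv,z);m=reg(p[0]-r,p[0]+r,p[1]-r,p[1]+r,.06,.08)
        if m.sum()>5:
            c=big(m);e=cv2.minEnclosingCircle(c);q=P[m];print(n,nm,m.sum(),np.round(e[0],1),np.round(onz(d,*e[0],.068),4),"mid",np.round((q.min(0)+q.max(0))/2,4),np.round(np.ptp(q,0),3), "zmed",round(np.median(q[:,2]),4))
    # tester plate
    p=onz(t,293,241,.022);m=reg(p[0]-.1,p[0]+.1,p[1]-.12,p[1]+.12,.014,.03)
    c=big(m);pts=np.array([onz(d,*x[0],.022)[:2] for x in c],np.float32);r=cv2.minAreaRect(pts);print(n,"foot",r,np.round(cv2.boxPoints(r),4).tolist())
    p=onz(t,179,227,.018);m=reg(p[0]-.08,p[0]+.08,p[1]-.08,p[1]+.08,.010,.03);c=big(m);pts=np.array([onz(d,*x[0],.018)[:2] for x in c],np.float32);print(n,"dish",cv2.minEnclosingCircle(pts))
    p=onz(t,219,299,.03);m=reg(p[0]-.09,p[0]+.09,p[1]-.08,p[1]+.09,.020,.04);c=big(m);pts=np.array([onz(d,*x[0],.03)[:2] for x in c],np.float32);print(n,"box",cv2.minAreaRect(pts))
    q=onz(t,266,241,.1); m=reg(q[0]-.04,q[0]+.04,q[1]-.04,q[1]+.04,.09,.12); print(n,"coltop",m.sum(),np.round((P[m].min(0)+P[m].max(0))/2,4) if m.any() else '')
    if n=="top":
      for nm,uv in(("objective",(338,299)),("eyepiece",(294,318)),("bottle",(216,176)),("beaker",(388,180))):
        print(nm,np.round(onz(d,*uv,.05),3))
E
python3 m.py
```

```text
top pad [388.1 280.5] [ 0.4986 -0.2009  0.004 ] [30.5 31.1]
side pad [364.6 229.2] [ 0.4974 -0.1958  0.004 ] [21.  34.8]
top cap 252 [391.5 278.5] [ 0.4976 -0.1985  0.068 ] mid [ 0.4976 -0.1987  0.0673] [0.039 0.039 0.013] zmed 0.0682
top capA 236 [406.5 224. ] [ 0.6227 -0.237   0.068 ] mid [ 0.623  -0.2374  0.0679] [0.038 0.04  0.011] zmed 0.0683
top capB 241 [439.3 225.9] [ 0.6181 -0.3124  0.068 ] mid [ 0.618  -0.3127  0.0675] [0.038 0.041 0.014] zmed 0.0685
top green 232 [365.2 239.6] [ 0.5867 -0.1411  0.068 ] mid [ 0.5879 -0.1409  0.065 ] [0.04  0.037 0.01 ] zmed 0.0641
top foot ((0.593623697757721, 0.02428898587822914), (0.11077164113521576, 0.1645667999982834), 2.5623233318328857) [[0.534600019454956, 0.10400000214576721], [0.5419999957084656, -0.06040000170469284], [0.6525999903678894, -0.055399999022483826], [0.6452999711036682, 0.10899999737739563]]
top dish ((0.6287397742271423, 0.3025933504104614), 0.051212940365076065)
top box ((0.4587053060531616, 0.19465866684913635), (0.10972534865140915, 0.1115008145570755), 0.10356482118368149)
top coltop 85 [0.5913 0.0812 0.1037]
ob
[... 400 characters left out ...]
id [ 0.6164 -0.3109  0.0656] [0.038 0.039 0.011] zmed 0.0682
side green 200 [318.4 215. ] [ 0.5842 -0.1331  0.068 ] mid [ 0.5867 -0.1402  0.0635] [0.039 0.041 0.007] zmed 0.0642
side foot ((0.5922284722328186, 0.02986156940460205), (0.11063963174819946, 0.1716475933790207), 2.4496026039123535) [[0.53329998254776, 0.11320000141859055], [0.5406000018119812, -0.05820000171661377], [0.651199996471405, -0.05350000038743019], [0.6438000202178955, 0.11800000071525574]]
side dish ((0.6281234622001648, 0.30683034658432007), 0.05229582637548447)
side box ((0.45824530720710754, 0.20041319727897644), (0.10982108861207962, 0.11664341390132904), 0.014679097570478916)
side coltop 205 [0.591  0.0828 0.0982]
```

```bash
cat >> h.py <<'E'
from scipy.spatial.transform import Rotation as Rn
def plan(o,target=None,yaw=None):
    """target TCP world; yaw = desired world dir (deg) of tool z axis (jaws), tool y down"""
    R=Rn.from_rotvec(o["tool_rot"]).as_matrix(); p=np.asarray(o["tool_pos"])
    if yaw is not None:
        a=np.radians(yaw); z=np.array([np.cos(a),np.sin(a),0]);y=np.array([0,0,-1.]);Rt=np.stack([np.cross(y,z),y,z],1)
        print("turn (tool) ",np.round(Rn.from_matrix(R.T@Rt).as_rotvec(),4))
    if target is not None: print("shift cm in present tool axes",np.round(R.T@(np.asarray(target)-p)*100,3))
    print("t",round(o["t"],2),"pos",np.round(p,4),"jaw yaw",round(np.degrees(np.arctan2(R[1,2],R[0,2])),2),"y-axis",np.round(R[:,1],4),"F",np.round(o["contact_force"],2),"open",round(o["opening"],4))
E
python3 - <<'E'
from station import monitor
from h import *
o=monitor.get_obs()
for y in (2.56,182.56): plan(o,[.497,-.1985,.2],y)
R=Rn.from_rotvec(o["tool_rot"]).as_matrix();print(R)
w=load("wrist0.npz")
print("cam in tool",np.round(R.T@(w["cam_to_world"][:3,3]-o["tool_pos"]),4)); print(R.T@w["cam_to_world"][:3,:3])
exec(open("m.py").read().split("for n,d in((\"top\",t),(\"side\",s)):\n    P")[0].split("T=t[")[1].join(["T=t[",""]) if 0 else "")
E
ls -la
```

```text
turn (tool)  [1.6000e-03 1.0723e+00 7.0000e-04]
shift cm in present tool axes [ 53.379  -0.415 -58.5  ]
t 0.15 pos [0.2737 0.5613 0.195 ] jaw yaw 64.0 y-axis [-9.0e-04 -1.3e-03 -1.0e+00] F [-0.51 -0.2   0.13] open 0.0855
turn (tool)  [ 8.0000e-04 -2.0693e+00 -1.8000e-03]
shift cm in present tool axes [ 53.379  -0.415 -58.5  ]
t 0.15 pos [0.2737 0.5613 0.195 ] jaw yaw 64.0 y-axis [-9.0e-04 -1.3e-03 -1.0e+00] F [-0.51 -0.2   0.13] open 0.0855
[[ 8.98779141e-01 -8.96938341e-04  4.38400789e-01]
 [-4.38401651e-01 -1.33603016e-03  8.98778175e-01]
 [-2.20431930e-04 -9.99998705e-01 -1.59401528e-03]]
cam in tool [-8.42e-02 -1.78e-01 -1.00e-04]
[[-1.08538300e-03  9.46172789e-01  3.23660124e-01]
 [ 3.82736316e-04 -3.23659898e-01  9.46173411e-01]
 [ 9.99999338e-01  1.15083702e-03 -1.08397362e-05]]
total 6332
drwxr-xr-x  3 agent agent    4096 Dec  7 00:12 .
drwxr-xr-x 23 root  root     4096 Dec  7 00:09 ..
-rw-r--r--  1 agent agent    1515 Dec  7 00:12 h.py
-rw-r--r--  1 agent agent    2583 Dec  7 00:12 m.py
drwxr-xr-x  2 agent agent    4096 Dec  7 00:11 pics
-rw-r--r--  1 agent agent 2151620 Dec  7 00:11 side0.npz
-rw-r--r--  1 agent agent 2151620 Dec  7 00:11 top0.npz
-rw-r--r--  1 agent agent 2151620 Dec  7 00:11 wrist0.npz
```

Call:
servo_tool --commands '[0,0.134,0,0,0,0,1,0,0.134,0,0,0,0,1,0,0.134,0,0,0,0,1,0,0.134,0,0,0,0,1,0,0.134,0,0,0,0,1,0,0.134,0,0,0,0,1,0,0.134,0,0,0,0,1,0,0.134,0,0,0,0,1]' --grip_force 50

```text
t: 0.95
tool_pos: [0.2723, 0.5592, 0.1905]
tool_rot: [-1.219, 1.208, -1.211]
contact_force: [0.1, 0.6, -0.4]
opening: 0.0857
```

```bash
python3 - <<'E'
from station import monitor
from h import *
o=monitor.get_obs()
plan(o,[.497,-.1985,.17],2.56)
E
```

```text
turn (tool)  [ 0.005  -0.043   0.0075]
shift cm in present tool axes [75.791  2.517 22.352]
t 0.95 pos [0.2723 0.5592 0.1905] jaw yaw 0.09 y-axis [-0.0049 -0.0076 -1.    ] F [ 0.15  0.63 -0.36] open 0.0857
```

Call:
servo_tool --commands '[0,-0.04,0,4.5,-0.05,1.35,1,0,0,0,4.5,-0.05,1.35,1,0,0,0,4.5,-0.05,1.35,1,0,0,0,4.5,-0.05,1.35,1,0,0,0,4.5,-0.05,1.35,1,0,0,0,4.5,-0.05,1.35,1,0,0,0,4.5,-0.05,1.35,1,0,0,0,4.5,-0.05,1.35,1,0,0,0,4.5,-0.05,1.35,1,0,0,0,4.5,-0.05,1.35,1,0,0,0,4.5,-0.05,1.35,1,0,0,0,4.5,-0.05,1.35,1,0,0,0,4.5,-0.05,1.35,1,0,0,0,4.5,-0.05,1.35,1,0,0,0,2,-0.05,1,1,0,0,0,0,0,0,1]'

```text
t: 2.55
tool_pos: [0.5008, -0.1079, 0.1975]
tool_rot: [-1.242, 1.176, -1.182]
contact_force: [0.2, -0.3, -0.0]
opening: 0.0852
```

```bash
cat > look.py <<'E'
import sys
from station import monitor,viewer
from h import *
tag=sys.argv[1]
for n in sys.argv[2:]:
    d=viewer.get_image(n); np.savez(f"{n}_{tag}.npz",**d); cv2.imwrite(f"pics/{n}_{tag}.png",d["frame"][:,:,::-1])
plan(monitor.get_obs(),[.497,-.1985,.07],2.56)
E
python3 look.py 1 wrist
```

```text
turn (tool)  [0.0071 0.     0.0103]
shift cm in present tool axes [ 9.025 12.827 -0.651]
t 2.6 pos [ 0.5003 -0.1067  0.1973] jaw yaw 2.56 y-axis [-0.0066 -0.0106 -0.9999] F [ 0.27 -0.65 -1.  ] open 0.0854
```

View pics/wrist_1.png

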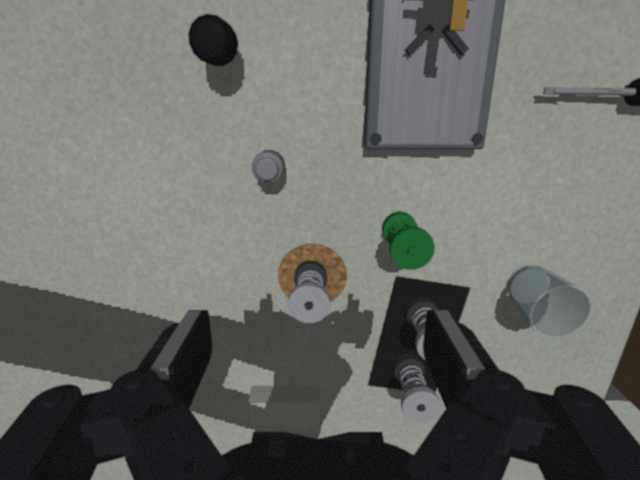

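The wrist view shows the pad spring's cap at (309,303), between the fingers' line; green look-alike at (410,247), mat springs at (420,340)/(420,405).

```bash
python3 - <<'E'
from h import *
w=load("wrist_1.npz")
hsv=cv2.cvtColor(w["frame"],cv2.COLOR_RGB2HSV)
m=((hsv[...,1]<40)&(hsv[...,2]>125)).astype(np.uint8); m[:280]=0;m[330:]=0;m[:,:285]=0;m[:,340:]=0
v,u=np.nonzero(m);print(len(u))
cs,_=cv2.findContours(m,0,1);c=max(cs,key=cv2.contourArea);e=cv2.fitEllipse(cv2.convexHull(c));print(e,onz(w,*e[0],.068))
print(w["depth"][303,305], onz(w,309,303,.068))
E
```

```text
1302
((311.24798583984375, 303.5132751464844), (34.91592788696289, 60.742610931396484), 89.9167709350586) [ 0.49790055 -0.19764063  0.068     ]
0.34730035 [ 0.49579395 -0.19720243  0.068     ]
```

Call:
servo_tool --commands '[0.007,0,0.01,4,0,-0.3,1,0,0,0,3.5,0,-0.2,1,0,0,0,1.2,2,0,1,0,0,0,0,3,0,1,0,0,0,0,3,0,1,0,0,0,0,0,0,1]'

```text
t: 3.2
tool_pos: [0.4988, -0.1881, 0.116]
tool_rot: [-1.231, 1.169, -1.168]
contact_force: [-1.3, 1.1, -0.8]
opening: 0.0854
```

```bash
sed -i 's/\[.497,-.1985,.07\]/[.497,-.198,.042]/' look.py; python3 look.py 2 wrist
```

```text
turn (tool)  [-0.005   0.0101 -0.0004]
shift cm in present tool axes [ 0.904  7.662 -0.417]
t 3.25 pos [ 0.5003 -0.1888  0.1186] jaw yaw 3.14 y-axis [ 5.e-03  7.e-04 -1.e+00] F [1.08 1.14 0.03] open 0.0855
```

View pics/wrist_2.png

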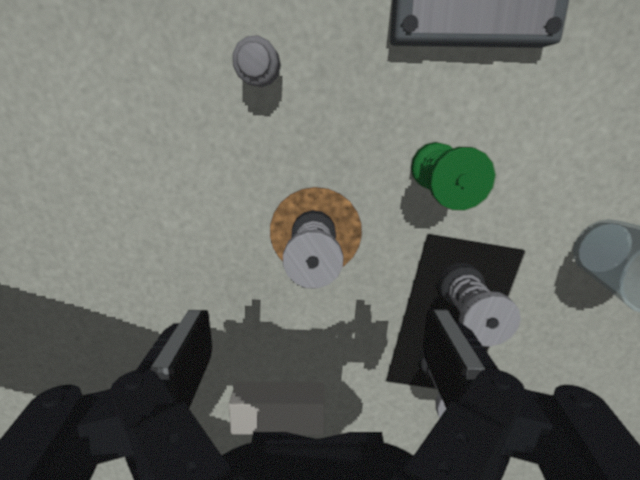

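Call:
servo_tool --commands '[-0.005,0.01,0,0.9,0,-0.4,1,0,0,0,0,2.5,0,1,0,0,0,0,2.5,0,1,0,0,0,0,1.2,0,1,0,0,0,0,0,0,1,0,0,0,0,-0.05,0,1]'

```text
t: 3.85
tool_pos: [0.5037, -0.201, 0.0684]
tool_rot: [-1.227, 1.158, -1.189]
contact_force: [0.3, 0.2, -0.1]
opening: 0.0853
```

```bash
python3 look.py 3 wrist side
```

```text
turn (tool)  [-0.0158  0.0027  0.0106]
shift cm in present tool axes [-0.38   2.66  -0.725]
t 3.95 pos [ 0.504  -0.2012  0.0688] jaw yaw 2.72 y-axis [ 0.0163 -0.0098 -0.9998] F [ 0.04 -0.24  0.37] open 0.0851
```

View pics/wrist_3.png

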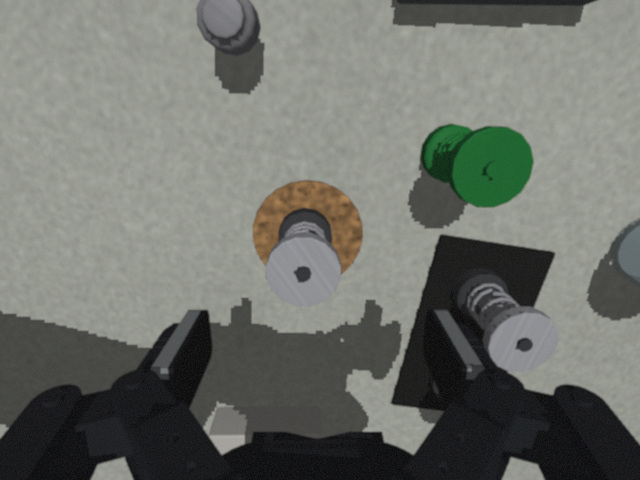

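View pics/side_3.png

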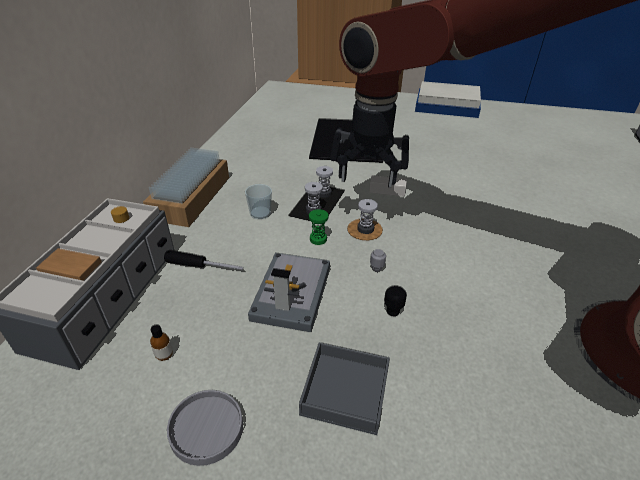

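Call:
servo_tool --commands '[-0.015,0,0.01,-0.4,0,-0.7,1,0,0,0,0,0,0,1,0,0,0,0,1,0,1,0,0,0,0,1,0,1,0,0,0,0,0,0,1]'

```text
t: 4.45
tool_pos: [0.4977, -0.1981, 0.05]
tool_rot: [-1.23, 1.171, -1.177]
contact_force: [0.0, -0.9, 0.1]
opening: 0.0856
```

```bash
python3 look.py 4 wrist
```

```text
turn (tool)  [-0.004   0.0028  0.0026]
shift cm in present tool axes [-0.031  0.851 -0.103]
t 4.5 pos [ 0.498  -0.1982  0.0505] jaw yaw 2.72 y-axis [ 0.0042 -0.0024 -1.    ] F [ 0.43 -0.38  0.2 ] open 0.0855
```

View pics/wrist_4.png

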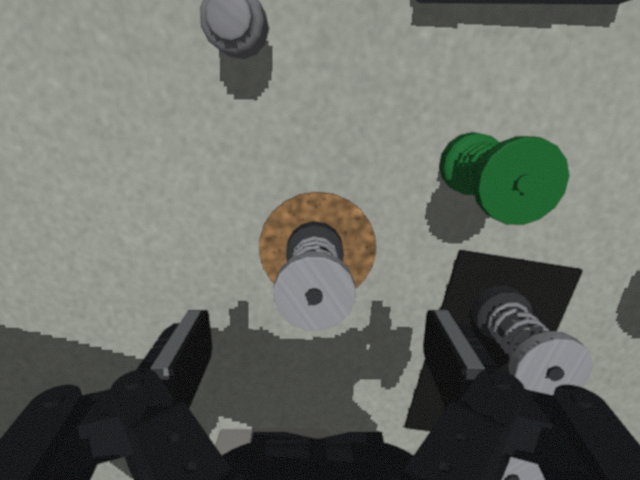

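Call:
servo_tool --commands '[-0.004,0,0.002,0,0.9,-0.1,1,0,0,0,0,0,0,1,0,0,0,0,0,0,0.3,0,0,0,0,0,0,0.3,0,0,0,0,0,0,0.3,0,0,0,0,0,0,0.3]' --grip_force 40

```text
t: 5.1
tool_pos: [0.497, -0.1984, 0.0405]
tool_rot: [-1.232, 1.174, -1.174]
contact_force: [-0.7, -0.2, -1.3]
opening: 0.0281
```

```bash
python3 look.py 5 wrist
```

```text
turn (tool)  [0.0006 0.0028 0.0003]
shift cm in present tool axes [-0.041 -0.144 -0.005]
t 5.15 pos [ 0.4971 -0.1984  0.0406] jaw yaw 2.72 y-axis [-6.e-04 -4.e-04 -1.e+00] F [0.23 0.05 0.16] open 0.0257
```

View pics/wrist_5.png

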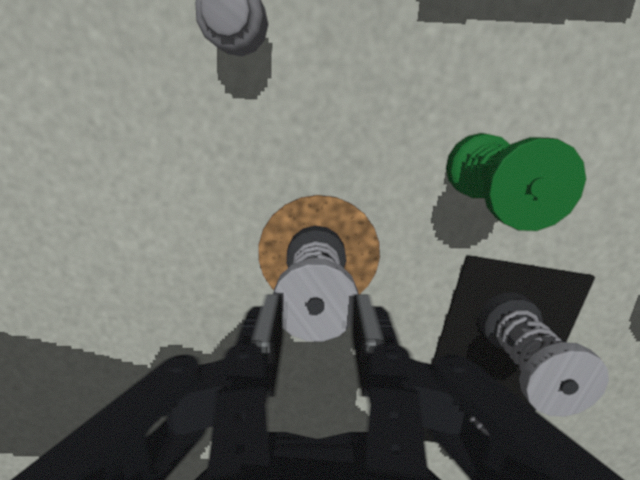

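```bash
python3 - <<'E'
from station import monitor,viewer
from h import *
plan(monitor.get_obs())
d=viewer.get_image("wrist");np.savez("w6.npz",**d);crop(d,230,200,400,350,4.5,"pics/w6.png")
print(np.round(d["depth"][290:345:6,255:380:8],3))
plan(monitor.get_obs())
E
```

```text
t 5.15 pos [ 0.4971 -0.1984  0.0406] jaw yaw 2.72 y-axis [-6.e-04 -4.e-04 -1.e+00] F [0.23 0.05 0.16] open 0.0257
[[0.243 0.244 0.244 0.168 0.166 0.166 0.167 0.167 0.168 0.167 0.167 0.168
  0.166 0.239 0.242 0.244]
 [0.244 0.244 0.152 0.152 0.157 0.167 0.168 0.168 0.168 0.168 0.168 0.167
  0.153 0.154 0.243 0.244]
 [0.247 0.246 0.149 0.148 0.158 0.168 0.168 0.168 0.167 0.17  0.17  0.17
  0.149 0.148 0.246 0.245]
 [0.247 0.152 0.144 0.143 0.158 0.17  0.171 0.168 0.168 0.171 0.169 0.169
  0.144 0.143 0.143 0.152]
 [0.147 0.148 0.14  0.14  0.158 0.171 0.17  0.171 0.171 0.172 0.171 0.172
  0.144 0.14  0.138 0.147]
 [0.143 0.143 0.136 0.135 0.158 0.172 0.171 0.174 0.173 0.173 0.171 0.173
  0.144 0.135 0.135 0.143]
 [0.139 0.133 0.131 0.133 0.158 0.173 0.173 0.174 0.173 0.173 0.172 0.172
  0.144 0.132 0.132 0.14 ]
 [0.135 0.128 0.128 0.128 0.157 0.175 0.174 0.175 0.174 0.174 0.174 0.175
  0.142 0.127 0.128 0.136]
 [0.131 0.125 0.125 0.125 0.159 0.254 0.176 0.175 0.175 0.175 0.255 0.254
  0.144 0.125 0.126 0.125]
 [0.121 0.12  0.123 0.125 0.158 0.257 0.256 0.257 0.255 0.256 0.256 0.256
  0.144 0.122 0.122 0.12 ]]
t 5.2 pos [ 0.4971 -0.1984  0.0405] jaw yaw 2.72 y-axis [-6.e-04 -3.e-04 -1.e+00] F [ 0.1   0.57 -0.71] open 0.0257
```

View pics/w6.png

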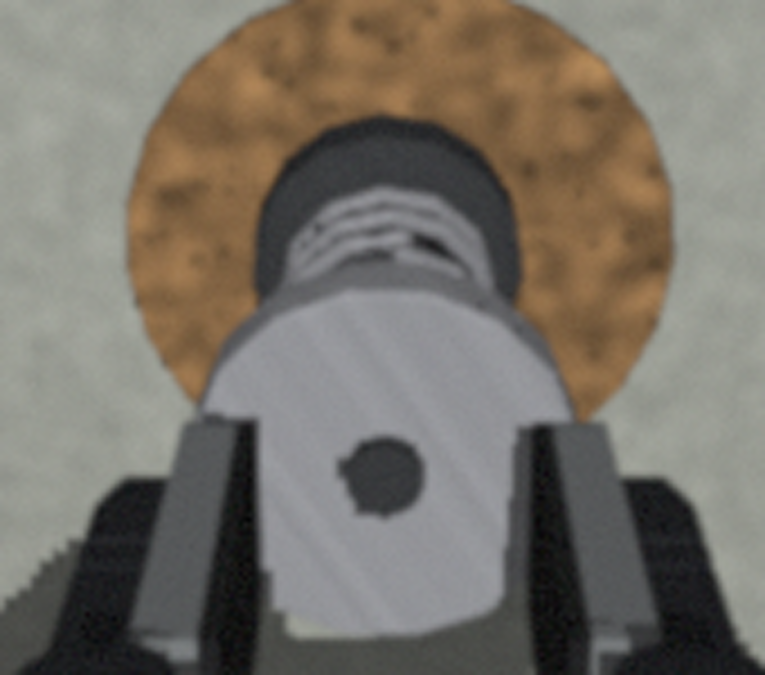

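```bash
python3 - <<'E'
from station import monitor,viewer
from h import *
d=viewer.get_image("side");np.savez("s6.npz",**d);crop(d,310,80,450,250,3.5,"pics/s6.png")
for p in ([.497,-.1985,.0405],[.497,-.1985,.06],[.497,-.1985,.08]): print(proj(d,p))
w=load("w6.npz")
def cloud(d):
    v,u=np.mgrid[0:480,0:640];z=d["depth"];K=d["camera_matrix"];P=np.stack([(u-K[0,2])/K[0,0]*z,(v-K[1,2])/K[1,1]*z,z],-1)
    return P@d["cam_to_world"][:3,:3].T+d["cam_to_world"][:3,3]
for n,dd in(("w",w),("s",d)):
    P=cloud(dd);m=(dd["depth"]>0)&(abs(P[...,0]-.497)<.08)&(abs(P[...,1]+.1985)<.03)&(P[...,2]>.073)&(P[...,2]<.2)
    q=P[m];print(n,len(q),"zmin",np.sort(q[:,2])[:10].round(4), q[q[:,2]<np.sort(q[:,2])[0]+.006].round(3)[:12].tolist())
plan(monitor.get_obs())
E
```

```text
[366.30660472 214.593222  ]
[367.04173409 206.87710488]
[367.81633032 198.74673297]
w 51640 zmin [0.0764 0.0765 0.0766 0.0767 0.0767 0.0768 0.0769 0.0769 0.077  0.077 ] [[0.477, -0.189, 0.079], [0.477, -0.188, 0.08], [0.478, -0.189, 0.08], [0.478, -0.189, 0.08], [0.479, -0.189, 0.08], [0.479, -0.189, 0.079], [0.48, -0.188, 0.081], [0.48, -0.188, 0.08], [0.48, -0.188, 0.081], [0.481, -0.189, 0.079], [0.481, -0.188, 0.081], [0.481, -0.189, 0.079]]
s 1932 zmin [0.0775 0.0784 0.0787 0.079  0.0799 0.0801 0.0808 0.0809 0.0812 0.0819] [[0.511, -0.208, 0.083], [0.512, -0.188, 0.083], [0.51, -0.194, 0.08], [0.515, -0.184, 0.083], [0.513, -0.188, 0.081], [0.511, -0.186, 0.083], [0.51, -0.194, 0.077], [0.515, -0.188, 0.078], [0.513, -0.184, 0.081], [0.511, -0.184, 0.081], [0.483, -0.189, 0.083], [0.481, -0.189, 0.083]]
t 5.25 pos [ 0.497  -0.1983  0.0405] jaw yaw 2.72 y-axis [-7.e-04 -3.e-04 -1.e+00] F [-1.1   0.03  0.26] open 0.0251
```

View pics/s6.png

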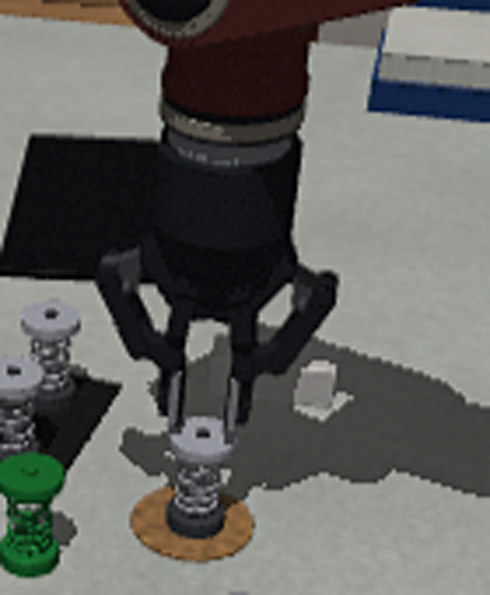

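The pictures (wrist crop and side crop) show the jaws shut to the commanded 26 mm *above* the cap: fingertips are at z≈0.078, about 36 mm higher than the reported TCP z (0.0405). Both cameras agree, so I trust vision: reopen and descend about 31 mm more.

Call:
servo_tool --commands '[0,0,0,0,-0.05,0,1,0,0,0,0,-0.05,0,1,0,0,0,0,-0.05,0,1,0,0,0,0,-0.05,0,1,0,0,0,0,0.8,0,1,0,0,0,0,0.8,0,1,0,0,0,0,0,0,1]'

```text
t: 5.95
tool_pos: [0.4971, -0.1984, 0.0256]
tool_rot: [-1.232, 1.174, -1.174]
contact_force: [-0.2, -0.5, -0.7]
opening: 0.0856
```

```bash
sed -i 's/\[.497,-.198,.042\]/[.497,-.198,.0095]/' look.py; python3 look.py 7 wrist
```

```text
turn (tool)  [-0.0003  0.0029  0.0009]
shift cm in present tool axes [-0.057  1.655 -0.034]
t 6.0 pos [ 0.4974 -0.1985  0.0261] jaw yaw 2.73 y-axis [ 3.e-04 -9.e-04 -1.e+00] F [ 0.14 -0.16 -0.24] open 0.0853
```

View pics/wrist_7.png

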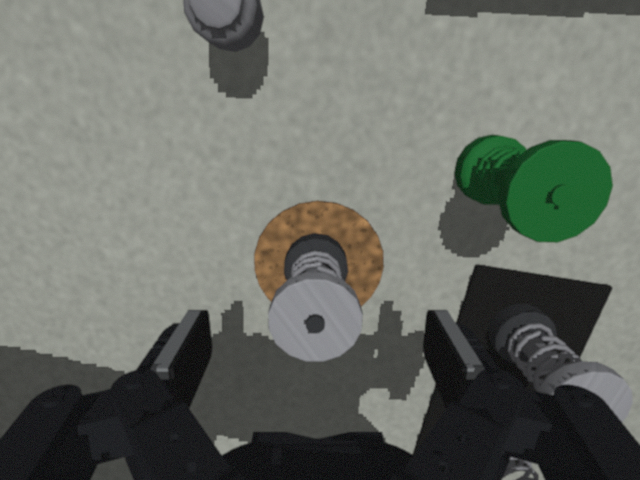

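Call:
servo_tool --commands '[0,0,0,0,0.8,0,1,0,0,0,0,0.8,0,1,0,0,0,0,0,0,1,0,0,0,0,-0.05,0,0.35,0,0,0,0,-0.05,0,0.35,0,0,0,0,-0.05,0,0.35,0,0,0,0,-0.05,0,0.35,0,0,0,0,-0.05,0,0.35]' --grip_force 40

```text
t: 6.8
tool_pos: [0.4972, -0.1985, 0.0111]
tool_rot: [-1.232, 1.174, -1.174]
contact_force: [0.2, 0.8, -2.2]
opening: 0.0384
```

```bash
python3 look.py 8 wrist side; python3 - <<'E'
from h import *
crop(load("wrist_8.npz"),180,160,460,430,2.9,"pics/w8.png")
crop(load("side_8.npz"),310,80,450,250,3.5,"pics/s8.png")
E
```

```text
turn (tool)  [0.0002 0.0028 0.0007]
shift cm in present tool axes [-0.055  0.162 -0.024]
t 6.9 pos [ 0.4973 -0.1985  0.0111] jaw yaw 2.72 y-axis [-1.e-04 -7.e-04 -1.e+00] F [-0.59 -0.66 -1.06] open 0.0382
```

View pics/w8.png

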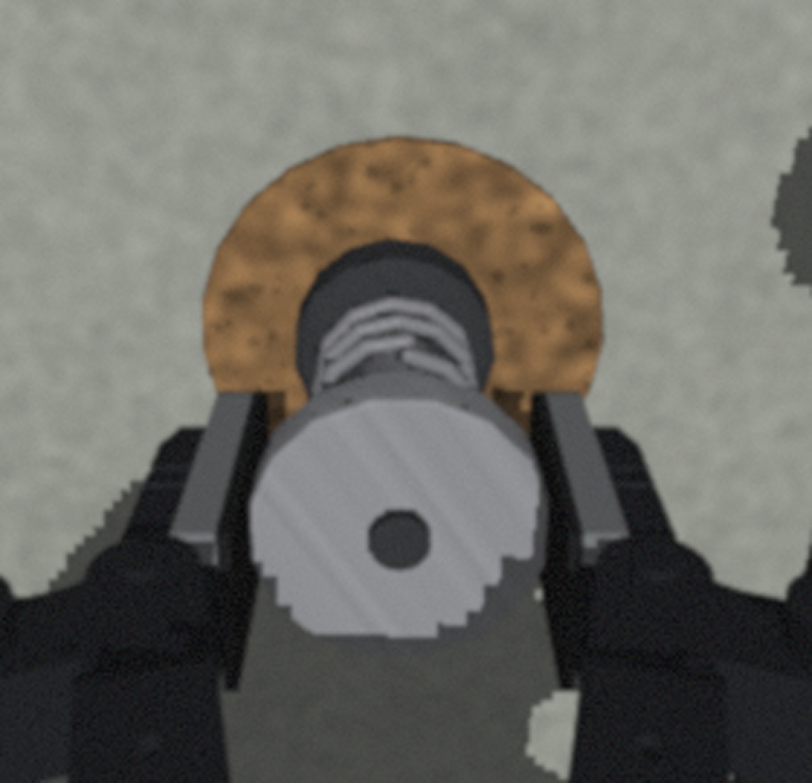

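View pics/s8.png

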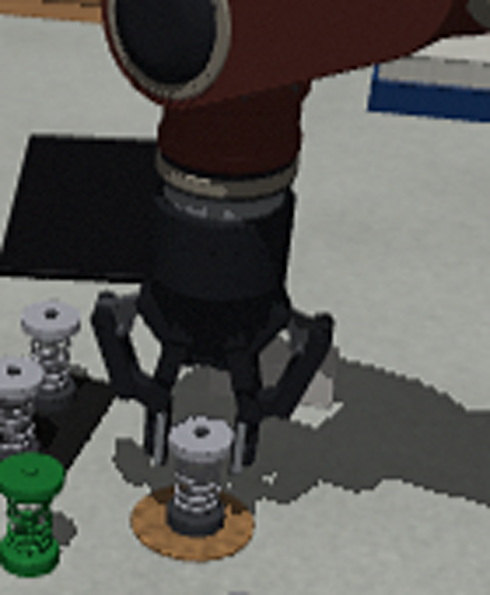

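Call:
servo_tool --commands '[0,0,0,0,-1,0,0.35,0,0,0,0,-2.5,0,0.35,0,0,0,0,-2.5,0,0.35,0,0,0,0,-2.5,0,0.35,0,0,0,0,-0.5,0,0.35,0,0,0,0,-0.05,0,0.35]'

```text
t: 7.5
tool_pos: [0.4962, -0.1978, 0.1055]
tool_rot: [-1.232, 1.176, -1.173]
contact_force: [-0.0, -0.2, -1.7]
opening: 0.0381
```

```bash
sed -i 's/\[.497,-.198,.0095\]/[.5959,-.0252,.1]/' look.py; python3 look.py 9 side; python3 - <<'E'
from h import *
crop(load("side_9.npz"),240,60,450,300,2.4,"pics/s9.png")
E
```

```text
turn (tool)  [ 0.002   0.0029 -0.0006]
shift cm in present tool axes [-16.769   0.53   10.773]
t 7.55 pos [ 0.4963 -0.1978  0.1054] jaw yaw 2.73 y-axis [-2.e-03  5.e-04 -1.e+00] F [ 0.05 -0.54 -1.18] open 0.0385
```

View pics/s9.png

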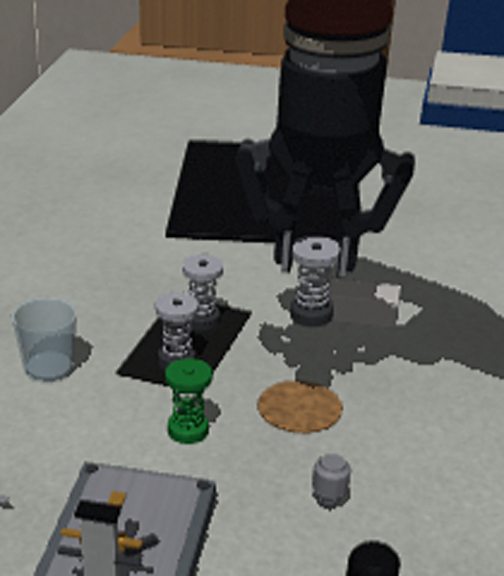

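Call:
servo_tool --commands '[0,0,0,-1.5,-0.05,1,0.35,0,0,0,-3,-0.05,2,0.35,0,0,0,-3,-0.05,2,0.35,0,0,0,-3,-0.05,2,0.35,0,0,0,-3,-0.05,2,0.35,0,0,0,-1.5,-0.05,0.9,0.35,0,0,0,0,-0.05,0,0.35,0,0,0,0,-0.05,0,0.35]'

```text
t: 8.35
tool_pos: [0.5838, -0.0366, 0.0951]
tool_rot: [-1.242, 1.194, -1.162]
contact_force: [0.2, 0.6, -2.1]
opening: 0.0379
```

```bash
python3 look.py 10 wrist; python3 - <<'E'
from h import *
w=load("wrist_10.npz"); print(proj(w,[.594,.0168,.022]))
E
```

```text
turn (tool)  [ 0.0215 -0.0005 -0.0063]
shift cm in present tool axes [-1.108 -0.515  1.271]
t 8.4 pos [ 0.5836 -0.0368  0.0951] jaw yaw 2.53 y-axis [-0.0218  0.0053 -0.9997] F [-0.8   0.39 -1.11] open 0.0385
[339.50495042 157.89897843]
```

View pics/wrist_10.png

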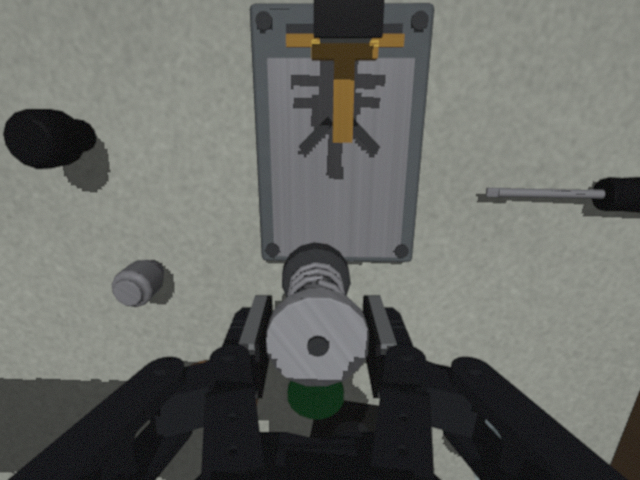

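Call:
servo_tool --commands '[0.02,0,-0.006,-1.1,-0.05,1.3,0.35,0,0,0,0,-0.05,0,0.35,0,0,0,0,2,0,0.35,0,0,0,0,2,0,0.35,0,0,0,0,0,0,0.35,0,0,0,0,-0.05,0,0.35]'

```text
t: 9.0
tool_pos: [0.5971, -0.0279, 0.0564]
tool_rot: [-1.227, 1.178, -1.182]
contact_force: [-1.0, 0.2, -1.0]
opening: 0.0386
```

```bash
sed -i 's/\[.5959,-.0252,.1\]/[.5959,-.0252,.030]/' look.py; python3 look.py 11 wrist;  python3 - <<'E'
from h import *
w=load("wrist_11.npz"); print(proj(w,[.594,.0168,.022]))
E
```

```text
turn (tool)  [-0.0019 -0.0053  0.0016]
shift cm in present tool axes [-0.273  2.646 -0.099]
t 9.05 pos [ 0.5969 -0.0279  0.0565] jaw yaw 2.25 y-axis [ 0.0019 -0.0015 -1.    ] F [-0.1   0.23 -0.55] open 0.0382
[315.82029204 180.0427275 ]
```

View pics/wrist_11.png

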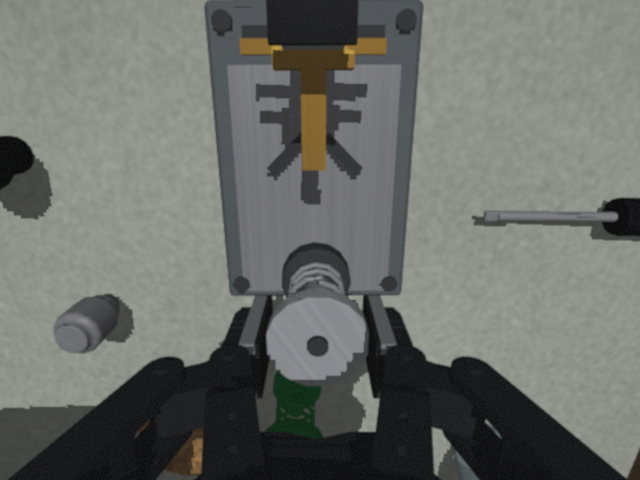

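Call:
servo_tool --commands '[0,0,0,0,0.9,0,0.35,0,0,0,0,0.9,0,0.35,0,0,0,0,0.2,0,0.35,0,0,0,0,0.15,0,0.35,0,0,0,0,0,0,0.35]'

```text
t: 9.55
tool_pos: [0.5988, -0.0285, 0.0361]
tool_rot: [-1.225, 1.175, -1.185]
contact_force: [-0.8, 0.6, -0.2]
opening: 0.0381
```

```bash
python3 look.py 12 side; python3 - <<'E'
from h import *
crop(load("side_12.npz"),220,160,380,340,3.3,"pics/s12.png")
E
```

```text
turn (tool)  [-0.0065 -0.0058  0.0026]
shift cm in present tool axes [-0.345  0.623 -0.292]
t 9.6 pos [ 0.5989 -0.0285  0.0363] jaw yaw 2.23 y-axis [ 0.0066 -0.0024 -1.    ] F [ 0.04  0.11 -0.77] open 0.0381
```

View pics/s12.png

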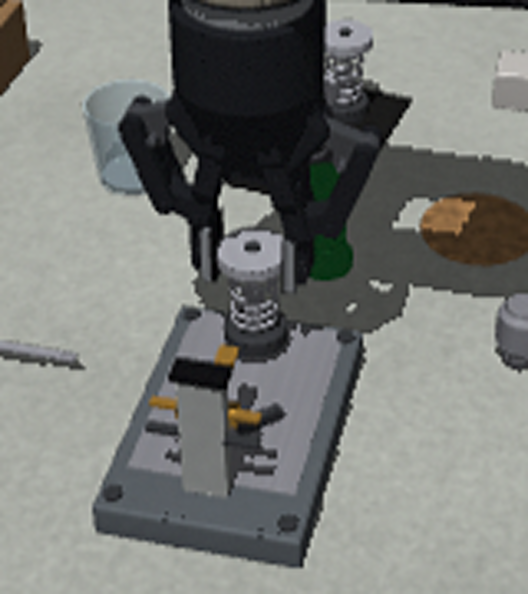

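Call:
servo_tool --commands '[-0.006,-0.005,0.002,0,0.2,-0.3,0.35,0,0,0,0,0.2,0,0.35,0,0,0,0,0.1,0,0.35,0,0,0,0,0,0,0.35]'

```text
t: 10.0
tool_pos: [0.5962, -0.0287, 0.0315]
tool_rot: [-1.23, 1.175, -1.177]
contact_force: [0.8, -0.2, -1.3]
opening: 0.0382
```

```bash
cat > st.py <<'E'
import sys
from station import monitor
from h import *
plan(monitor.get_obs(),[.5941,.0168,.029],2.56)
E
python3 st.py
```

```text
turn (tool)  [-0.0011 -0.0002  0.0008]
shift cm in present tool axes [-4.555e+00  2.510e-01 -4.000e-03]
t 10.0 pos [ 0.5962 -0.0287  0.0315] jaw yaw 2.55 y-axis [ 1.1e-03 -7.0e-04 -1.0e+00] F [ 0.78 -0.17 -1.33] open 0.0382
```

Aligned. Lower in small steps to feel the plate.

Call:
servo_tool --commands '[0,0,0,0,0.1,0,0.35,0,0,0,0,0.1,0,0.35,0,0,0,0,0,0,0.35]'

```text
t: 10.3
tool_pos: [0.5963, -0.0287, 0.0295]
tool_rot: [-1.229, 1.175, -1.178]
contact_force: [0.6, 0.5, -0.5]
opening: 0.0383
```

Call:
servo_tool --commands '[0,0,0,0,0.1,0,0.35,0,0,0,0,0,0,0.35]'

```text
t: 10.5
tool_pos: [0.5965, -0.0287, 0.0286]
tool_rot: [-1.229, 1.175, -1.178]
contact_force: [0.7, -0.7, -1.9]
opening: 0.038
```

Call:
servo_tool --commands '[0,0,0,0,0.1,0,0.35,0,0,0,0,0,0,0.35]'

```text
t: 10.7
tool_pos: [0.5966, -0.0288, 0.0281]
tool_rot: [-1.229, 1.175, -1.178]
contact_force: [-1.1, 0.3, 0.5]
opening: 0.0381
```

Call:
servo_tool --commands '[0,0,0,0,0.1,0,0.35,0,0,0,0,0,0,0.35]'

```text
t: 10.9
tool_pos: [0.5967, -0.0288, 0.0276]
tool_rot: [-1.229, 1.174, -1.178]
contact_force: [-0.5, 1.0, 0.4]
opening: 0.0381
```

Call:
servo_tool --commands '[0,0,0,-0.5,0,0,0.35,0,0,0,-0.8,0,0,0.35,0,0,0,-0.8,0,0,0.35,0,0,0,-0.5,0,0,0.35,0,0,0,0,0,0,0.35]'

```text
t: 11.4
tool_pos: [0.5968, -0.0013, 0.0285]
tool_rot: [-1.229, 1.171, -1.181]
contact_force: [0.8, -1.2, 0.2]
opening: 0.0386
```

```bash
python3 st.py
```

```text
turn (tool)  [-0.0049  0.0002  0.0031]
shift cm in present tool axes [-1.82  -0.058 -0.188]
t 11.4 pos [ 0.5968 -0.0013  0.0285] jaw yaw 2.57 y-axis [ 0.0051 -0.0029 -1.    ] F [ 0.8  -1.18  0.24] open 0.0386
```

Call:
servo_tool --commands '[-0.004,0,0.003,-0.5,0.05,-0.15,0.35,0,0,0,-0.5,0.05,0,0.35,0,0,0,-0.3,0,0,0.35,0,0,0,0,0,0,0.35]'

```text
t: 11.8
tool_pos: [0.5948, 0.0127, 0.0276]
tool_rot: [-1.23, 1.175, -1.177]
contact_force: [0.0, -1.3, 1.2]
opening: 0.038
```

```bash
python3 look.py 13 wrist; python3 st.py
```

```text
turn (tool)  [-0.0012  0.0006  0.0006]
shift cm in present tool axes [ 3.778 -0.236 -0.063]
t 11.85 pos [0.5948 0.0126 0.0276] jaw yaw 2.59 y-axis [ 1.2e-03 -5.0e-04 -1.0e+00] F [ 0.15 -0.59  1.22] open 0.0381
turn (tool)  [-0.0012  0.0006  0.0006]
shift cm in present tool axes [-0.425 -0.139 -0.053]
t 11.85 pos [0.5948 0.0126 0.0276] jaw yaw 2.59 y-axis [ 1.2e-03 -5.0e-04 -1.0e+00] F [ 0.15 -0.59  1.22] open 0.0381
```

View pics/wrist_13.png

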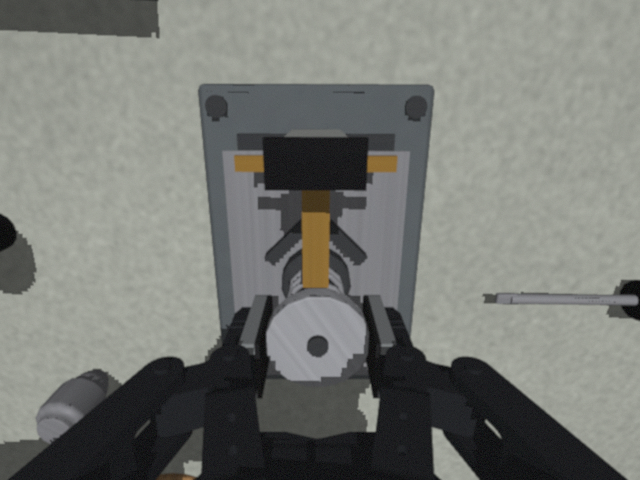

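Call:
servo_tool --commands '[0,0,0,-0.25,0,-0.05,0.35,0,0,0,-0.15,0,0,0.35,0,0,0,0,0,0,0.35]'

```text
t: 12.15
tool_pos: [0.5942, 0.0165, 0.0277]
tool_rot: [-1.23, 1.175, -1.177]
contact_force: [0.2, -1.0, 1.1]
opening: 0.0385
```

Call:
servo_tool --commands '[0,0,0,-0.2,0,0,0.35,0,0,0,0,0,0,0.35]'

```text
t: 12.35
tool_pos: [0.5942, 0.0185, 0.0277]
tool_rot: [-1.229, 1.175, -1.178]
contact_force: [0.8, -0.3, 1.3]
opening: 0.0381
```

Call:
servo_tool --commands '[0,0,0,-0.2,0,0,0.35,0,0,0,0,0,0,0.35]'

```text
t: 12.55
tool_pos: [0.5941, 0.0201, 0.0278]
tool_rot: [-1.23, 1.174, -1.178]
contact_force: [-0.7, -2.1, 1.2]
opening: 0.0382
```

Call:
servo_tool --commands '[0,0,0,-0.15,0,0,0.35,0,0,0,0,0,0,0.35]'

```text
t: 12.75
tool_pos: [0.5941, 0.021, 0.0279]
tool_rot: [-1.232, 1.173, -1.179]
contact_force: [-1.1, -3.2, 1.4]
opening: 0.038
```

Call:
servo_tool --commands '[0,0,0,-0.15,0,0,0.35,0,0,0,0,0,0,0.35]'

```text
t: 12.95
tool_pos: [0.5941, 0.0219, 0.0281]
tool_rot: [-1.233, 1.172, -1.18]
contact_force: [-0.3, -3.4, 1.3]
opening: 0.0382
```

```bash
python3 look.py 14 wrist; python3 st.py;  python3 - <<'E'
from h import *
crop(load("wrist_14.npz"),200,160,440,400,3,"pics/w14.png")
E
```

```text
turn (tool)  [-0.0014  0.0005  0.0047]
shift cm in present tool axes [ 4.715 -0.173 -0.031]
t 13.0 pos [0.5941 0.0219 0.0281] jaw yaw 2.59 y-axis [ 0.0016 -0.0046 -1.    ] F [-0.68 -4.4   1.46] open 0.0378
turn (tool)  [-0.0014  0.0005  0.0047]
shift cm in present tool axes [ 0.511 -0.092 -0.022]
t 13.0 pos [0.5941 0.0219 0.0281] jaw yaw 2.59 y-axis [ 0.0016 -0.0046 -1.    ] F [-0.68 -4.4   1.46] open 0.0378
```

View pics/w14.png

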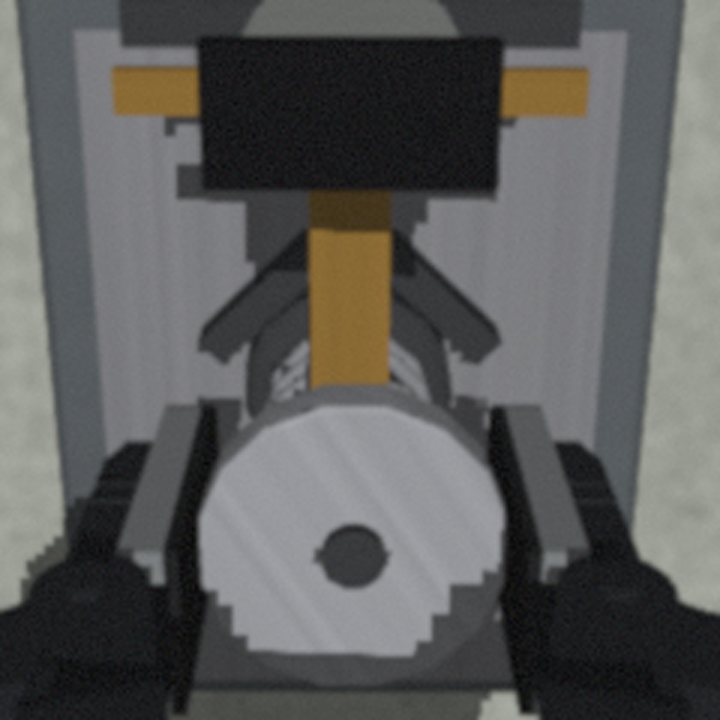

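```bash
python3 - <<'E'
from h import *
w=load("wrist_14.npz")
print("cap hole z.085",onz(w,200+352/3,160+555/3,.0855)[:2])
crop(w,260,220,380,300,6.5,"pics/w14b.png")
# foot corners check / blade edges
for uv in ((200,0),):pass
# fences outer tips
E
```

```text
cap hole z.085 [0.59360487 0.02098147]
```

View pics/w14b.png

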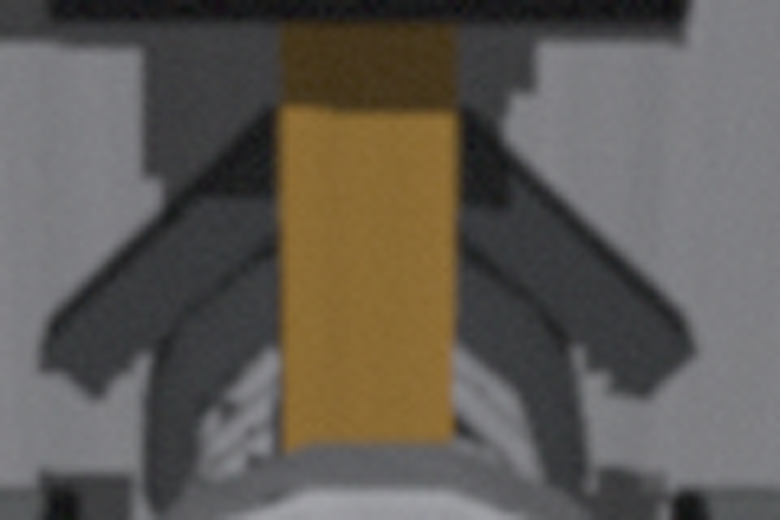

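```bash
python3 - <<'E'
from h import *
from scipy.optimize import least_squares
w=load("wrist_14.npz")
P=lambda x,y,z: onz(w,260+x/6.5,220+y/6.5,z)[:2]
pts=np.array([P(x,y,.034) for x,y in((150,430),(170,345),(215,290),(270,252),(470,250),(520,290),(555,330),(585,420))])
r=least_squares(lambda c:np.hypot(*(pts-c[:2]).T)-.018,[.594,.018]);print("base centre",r.x,r.fun.round(4))
r=least_squares(lambda c:np.hypot(*(pts-c[:2]).T)-c[2],[.594,.018,.018]);print("base centre free r",r.x)
# fence outer edges at top z=.030
for nm,(a,b) in dict(Lout=((50,325),(270,110)),Rout=((470,110),(685,330))).items():
    A,B=P(*a,.030),P(*b,.030);print(nm,A.round(4),B.round(4))
# foot far edge corners
f=w["frame"]
print("tongue tip edge cap", P(365,440,.07))
for z in(.022,): 
    for uv in((200,87),(433,87)): print(uv,onz(w,*uv,z))
E
python3 look.py 15 top side;python3 - <<'E'
import sys;sys.path.insert(0,'.')
E
python3 - <<'E'
from h import *
crop(load("top_15.npz"),230,180,370,300,5,"pics/t15.png");crop(load("side_15.npz"),230,170,370,340,3.5,"pics/s15.png")
E
```

```text
base centre [0.59345105 0.01815488] [-0.0008 -0.0003 -0.0001  0.0003  0.0005 -0.0002 -0.0004 -0.0008]
base centre free r [0.59335141 0.01951978 0.01702022]
Lout [0.5679 0.0257] [0.5847 0.0445]
Rout [0.6    0.0452] [0.6181 0.0276]
tongue tip edge cap [0.59239578 0.03717631]
(200, 87) [0.53581195 0.11209556 0.022     ]
(433, 87) [0.64212914 0.11702985 0.022     ]
turn (tool)  [-0.0015  0.0003  0.0045]
shift cm in present tool axes [ 4.718 -0.176 -0.031]
t 13.1 pos [0.5941 0.0219 0.028 ] jaw yaw 2.58 y-axis [ 0.0017 -0.0044 -1.    ] F [-0.84 -4.27  1.88] open 0.0384
```

View pics/s15.png

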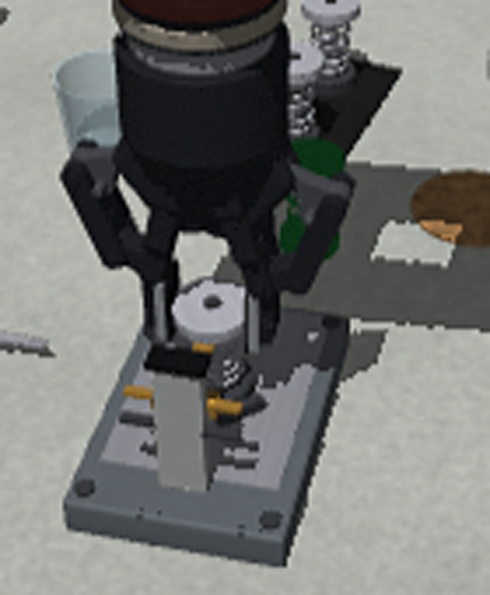

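View pics/t15.png

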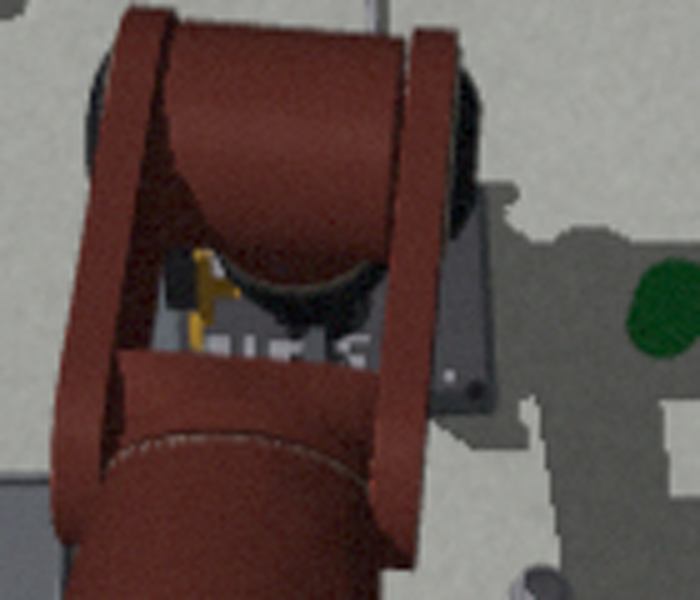

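Call:
servo_tool --commands '[0,0,0.005,0.15,0,0,0.35,0,0,0,0,0,0,0.35]'

```text
t: 13.3
tool_pos: [0.5942, 0.0207, 0.028]
tool_rot: [-1.228, 1.176, -1.176]
contact_force: [-0.2, -4.1, 1.7]
opening: 0.0384
```

```bash
python3 st.py
```

```text
turn (tool)  [-0.0016  0.0001 -0.0018]
shift cm in present tool axes [ 0.388 -0.103 -0.025]
t 13.3 pos [0.5942 0.0207 0.028 ] jaw yaw 2.57 y-axis [ 0.0015  0.0018 -1.    ] F [-0.23 -4.08  1.69] open 0.0384
```

Call:
servo_tool --commands '[0,0,0,0.1,0,0,0.35,0,0,0,0,0,0,0.35]'

```text
t: 13.5
tool_pos: [0.5943, 0.02, 0.0279]
tool_rot: [-1.226, 1.177, -1.175]
contact_force: [1.5, -1.8, 1.4]
opening: 0.0382
```

```bash
python3 st.py
```

```text
turn (tool)  [-0.0017 -0.0004 -0.0029]
shift cm in present tool axes [ 0.32  -0.112 -0.03 ]
t 13.5 pos [0.5943 0.02   0.0279] jaw yaw 2.54 y-axis [ 0.0016  0.003  -1.    ] F [ 1.54 -1.85  1.36] open 0.0382
```

Call:
servo_tool --commands '[0,0,0,0,0.1,0,0.35,0,0,0,0,0.1,0,0.35,0,0,0,0,0.1,0,0.35,0,0,0,0,0,0,0.35]'

```text
t: 13.9
tool_pos: [0.5942, 0.0201, 0.0252]
tool_rot: [-1.227, 1.177, -1.175]
contact_force: [-0.6, -2.4, 2.8]
opening: 0.0378
```

Call:
servo_tool --commands '[0,0,0,0,0.1,0,0.35,0,0,0,0,0.1,0,0.35,0,0,0,0,0.1,0,0.35,0,0,0,0,0,0,0.35]'

```text
t: 14.3
tool_pos: [0.5943, 0.0198, 0.0226]
tool_rot: [-1.228, 1.177, -1.175]
contact_force: [-1.8, -2.9, 3.7]
opening: 0.038
```

```bash
python3 st.py
```

```text
turn (tool)  [-0.0011 -0.     -0.0023]
shift cm in present tool axes [ 0.3   -0.636 -0.029]
t 14.3 pos [0.5943 0.0198 0.0226] jaw yaw 2.56 y-axis [ 0.001   0.0023 -1.    ] F [-1.78 -2.91  3.67] open 0.038
```

Call:
servo_tool --commands '[0,0,0,0,0.15,0,0.35,0,0,0,0,0.15,0,0.35,0,0,0,0,0.15,0,0.35,0,0,0,0,0.1,0,0.35,0,0,0,0,0,0,0.35]'

```text
t: 14.8
tool_pos: [0.5944, 0.0192, 0.0183]
tool_rot: [-1.229, 1.177, -1.176]
contact_force: [-2.5, -3.5, 6.7]
opening: 0.0382
```

```bash
python3 st.py;python3 look.py 16 wrist side;  python3 - <<'E'
from h import *
crop(load("wrist_16.npz"),200,120,440,400,2.1,"pics/w16.png")
crop(load("side_16.npz"),230,170,370,340,3.5,"pics/s16.png")
E
```

```text
turn (tool)  [-0.0005 -0.0001 -0.0013]
shift cm in present tool axes [ 0.24  -1.071 -0.044]
t 14.8 pos [0.5944 0.0192 0.0183] jaw yaw 2.55 y-axis [ 5.0e-04  1.3e-03 -1.0e+00] F [-2.45 -3.51  6.73] open 0.0382
turn (tool)  [-0.0005 -0.0001 -0.0013]
shift cm in present tool axes [ 4.447 -1.169 -0.052]
t 14.9 pos [0.5944 0.0193 0.0184] jaw yaw 2.56 y-axis [ 5.0e-04  1.3e-03 -1.0e+00] F [-2.77 -3.03  5.85] open 0.0381
```

View pics/w16.png

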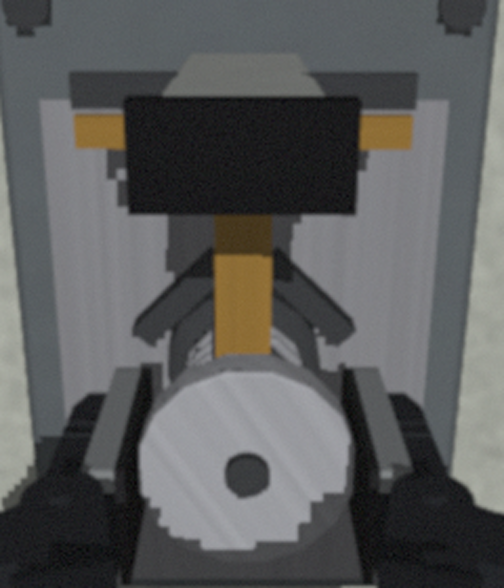

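View pics/s16.png

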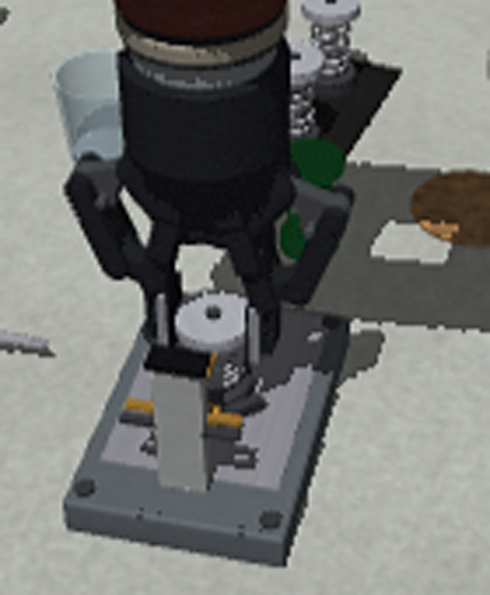

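Call:
servo_tool --commands '[0,0,0,0.05,0.1,-0.05,0.35,0,0,0,0,0.15,0,0.35,0,0,0,0,0.1,0,0.35,0,0,0,0,0,0,0.35]'

```text
t: 15.3
tool_pos: [0.5944, 0.0186, 0.0166]
tool_rot: [-1.228, 1.177, -1.176]
contact_force: [-2.7, -2.3, 6.2]
opening: 0.0384
```

```bash
python3 st.py
```

```text
turn (tool)  [-0.0007 -0.0004 -0.0013]
shift cm in present tool axes [ 0.176 -1.237 -0.04 ]
t 15.3 pos [0.5944 0.0186 0.0166] jaw yaw 2.54 y-axis [ 7.0e-04  1.3e-03 -1.0e+00] F [-2.73 -2.32  6.17] open 0.0384
```

Call:
servo_tool --commands '[0,0,0,0,0.15,-0.04,0.35,0,0,0,0,0.15,0,0.35,0,0,0,0,0.1,0,0.35,0,0,0,0,0.05,0,0.35]'

```text
t: 15.7
tool_pos: [0.5944, 0.0184, 0.0146]
tool_rot: [-1.229, 1.177, -1.176]
contact_force: [-3.8, -2.8, 7.3]
opening: 0.0382
```

```bash
python3 st.py
```

```text
turn (tool)  [-0.0003 -0.0006 -0.0011]
shift cm in present tool axes [ 0.158 -1.437 -0.039]
t 15.7 pos [0.5944 0.0184 0.0146] jaw yaw 2.53 y-axis [ 2.0e-04  1.1e-03 -1.0e+00] F [-3.79 -2.8   7.32] open 0.0382
```

Call:
servo_tool --commands '[0,0,0,0,0.15,-0.1,0.35,0,0,0,0,0.15,-0.05,0.35,0,0,0,0,0.15,0,0.35,0,0,0,0,0.05,0,0.35]'

```text
t: 16.1
tool_pos: [0.5944, 0.0182, 0.0133]
tool_rot: [-1.227, 1.176, -1.177]
contact_force: [-3.8, -3.4, 8.7]
opening: 0.0382
```

```bash
python3 st.py
```

```text
turn (tool)  [-0.0023 -0.0009 -0.0009]
shift cm in present tool axes [ 0.136 -1.575 -0.036]
t 16.1 pos [0.5944 0.0182 0.0133] jaw yaw 2.51 y-axis [ 0.0022  0.001  -1.    ] F [-3.83 -3.39  8.71] open 0.0382
```

Call:
servo_tool --commands '[0,0,0,0,0.2,0,0.35,0,0,0,0,0.2,0,0.35,0,0,0,0,0.1,0,0.35,0,0,0,0,0.08,0,0.35]'

```text
t: 16.5
tool_pos: [0.5944, 0.0181, 0.011]
tool_rot: [-1.229, 1.177, -1.176]
contact_force: [-4.5, -2.8, 8.7]
opening: 0.038
```

```bash
python3 st.py
```

```text
turn (tool)  [-0.0001 -0.0009 -0.0009]
shift cm in present tool axes [ 0.124 -1.803 -0.034]
t 16.5 pos [0.5944 0.0181 0.011 ] jaw yaw 2.51 y-axis [ 1.e-04  9.e-04 -1.e+00] F [-4.5  -2.84  8.71] open 0.038
```

```bash
python3 - <<'E'
from station import monitor,viewer
from h import *
F=[];Tq=[]
for n in("wrist","side","top","wrist"):
    d=viewer.get_image(n);np.savez(f"{n}_17.npz",**d);o=monitor.get_obs();F.append(o["contact_force"]);Tq.append(o["wrist_torque"])
print(np.round(F,2).tolist(),np.mean(F,0).round(2),np.mean(Tq,0).round(3));plan(o)
crop(load("wrist_17.npz"),200,120,440,400,2.1,"pics/w17.png")
crop(load("side_17.npz"),230,170,370,340,3.5,"pics/s17.png")
E
```

```text
[[-4.37, -3.13, 9.15], [-4.45, -2.69, 9.57], [-4.75, -2.45, 9.81], [-4.8, -2.79, 9.71]] [-4.59 -2.77  9.56] [-0.492  0.775  0.032]
t 16.7 pos [0.5944 0.0181 0.011 ] jaw yaw 2.51 y-axis [ 2.e-04  9.e-04 -1.e+00] F [-4.8  -2.79  9.71] open 0.0386
```

View pics/w17.png

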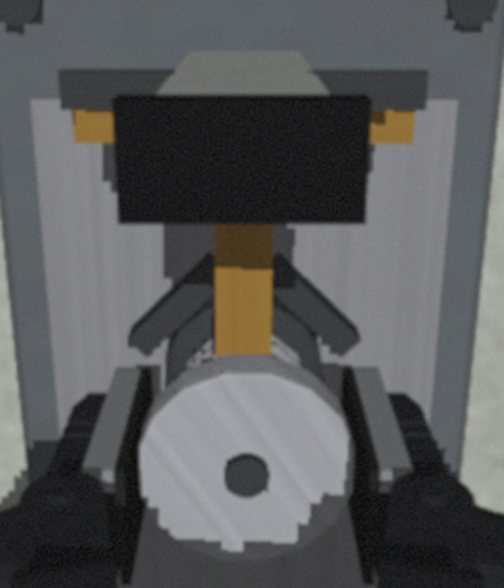

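View pics/s17.png

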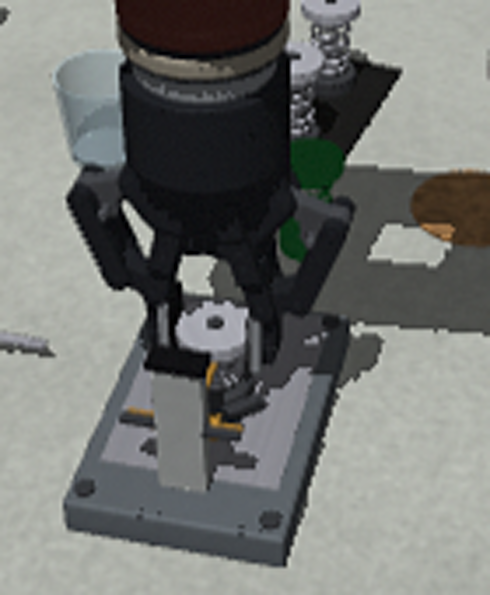

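Call:
servo_tool --commands '[0,0,0,0,0.15,-0.1,0.35,0,0,0,0,0.15,-0.1,0.35,0,0,0,0,0.1,0,0.35]'

```text
t: 17.0
tool_pos: [0.5945, 0.018, 0.0108]
tool_rot: [-1.226, 1.175, -1.178]
contact_force: [-5.9, -2.6, 9.8]
opening: 0.038
```

```bash
python3 st.py
```

```text
turn (tool)  [-0.0036 -0.0012 -0.0009]
shift cm in present tool axes [ 0.112 -1.817 -0.034]
t 17.0 pos [0.5945 0.018  0.0108] jaw yaw 2.49 y-axis [ 0.0036  0.001  -1.    ] F [-5.9  -2.62  9.76] open 0.038
```

Call:
servo_tool --commands '[0.003,0,0,0,0.1,0.1,0.35,0,0,0,0,0.08,0,0.35]'

```text
t: 17.2
tool_pos: [0.5948, 0.0181, 0.0107]
tool_rot: [-1.226, 1.175, -1.178]
contact_force: [-3.3, -3.2, 8.6]
opening: 0.0382
```

```bash
python3 - <<'E'
from station import monitor
from h import *
o=monitor.get_obs();plan(o,None,2.56);print(o["q"].round(4),o["dq"].round(3),o["effort"].round(2),o["wrist_torque"].round(3))
E
```

```text
turn (tool)  [-0.004  -0.0011 -0.0011]
t 17.2 pos [0.5948 0.0181 0.0107] jaw yaw 2.49 y-axis [ 0.0039  0.0013 -1.    ] F [-3.34 -3.22  8.57] open 0.0382
[-9.5600e-02  1.6360e-01  1.8217e+00  1.8000e-03  1.1525e+00 -1.3980e-01] [-0.001  0.001 -0.005  0.002  0.007  0.001] [  1.51 -34.57 -29.68   0.76  -1.07   0.  ] [-0.423  0.683  0.007]
```

Call:
servo_tool --commands '[-0.004,0,0,0,0.2,0,0.35,0,0,0,0,0.2,0,0.35,0,0,0,0,0.12,0,0.35]'

```text
t: 17.5
tool_pos: [0.5947, 0.0181, 0.0088]
tool_rot: [-1.23, 1.179, -1.175]
contact_force: [-4.8, -3.2, 10.7]
opening: 0.0382
```

```bash
python3 st.py
```

```text
turn (tool)  [ 0.002  -0.0012 -0.0013]
shift cm in present tool axes [ 0.12  -2.023 -0.07 ]
t 17.5 pos [0.5947 0.0181 0.0088] jaw yaw 2.49 y-axis [-0.0021  0.0012 -1.    ] F [-4.81 -3.17 10.68] open 0.0382
```

Call:
servo_tool --commands '[0,0,0,0,0.12,0,0.35,0,0,0,0,0.11,0,0.35,0,0,0,0,0.11,0,0.35]'

```text
t: 17.8
tool_pos: [0.5947, 0.0181, 0.0088]
tool_rot: [-1.231, 1.181, -1.174]
contact_force: [-5.9, -2.9, 9.9]
opening: 0.0381
```

Call:
servo_tool --commands '[0,0,0,0,0.11,0,0.35,0,0,0,0,0.11,0,0.35]'

```text
t: 18.0
tool_pos: [0.5946, 0.0181, 0.0088]
tool_rot: [-1.232, 1.182, -1.173]
contact_force: [-5.3, -2.3, 10.9]
opening: 0.038
```

Call:
servo_tool --commands '[0.002,0,0,0,0.18,0,0.35,0,0,0,0,0.12,0,0.35,0,0,0,0,0.12,0,0.35,0,0,0,0,0.12,0,0.35]'

```text
t: 18.4
tool_pos: [0.5946, 0.0181, 0.0082]
tool_rot: [-1.232, 1.182, -1.173]
contact_force: [-5.2, -3.0, 10.5]
opening: 0.0381
```

```bash
python3 - <<'E'
from station import monitor,viewer
from h import *
F=[monitor.get_obs()["contact_force"]]
for n in("wrist","side","wrist","side"):
    d=viewer.get_image(n);np.savez(f"{n}_18.npz",**d);o=monitor.get_obs();F.append(o["contact_force"])
print(np.round(F,2).tolist(),np.mean(F,0).round(2));plan(o,None,2.56)
E
```

```text
[[-5.24, -2.96, 10.45], [-5.68, -2.35, 10.76], [-4.82, -3.12, 11.1], [-5.59, -2.46, 10.87], [-5.7, -2.92, 11.09]] [-5.41 -2.76 10.85]
turn (tool)  [ 0.0055 -0.001  -0.0017]
t 18.6 pos [0.5947 0.0181 0.0082] jaw yaw 2.5 y-axis [-0.0056  0.0015 -1.    ] F [-5.7  -2.92 11.09] open 0.0383
```

Call:
servo_tool --commands '[0,0,0,0,0.12,0,0.35,0,0,0,0,0.12,0,0.35,0,0,0,0,0.12,0,0.35,0,0,0,0,0.12,0,0.35]'

```text
t: 19.0
tool_pos: [0.5946, 0.0181, 0.0082]
tool_rot: [-1.234, 1.184, -1.172]
contact_force: [-5.8, -2.7, 10.3]
opening: 0.0382
```

Call:
servo_tool --commands '[0,0,0,0,0.12,0,0.35,0,0,0,0,0.12,0,0.35,0,0,0,0,0.12,0,0.35,0,0,0,0,0.12,0,0.35,0,0,0,0,0.12,0,0.35]'

```text
t: 19.5
tool_pos: [0.5945, 0.0182, 0.0082]
tool_rot: [-1.237, 1.186, -1.17]
contact_force: [-5.3, -3.1, 11.4]
opening: 0.0379
```

```bash
python3 - <<'E'
from station import monitor,viewer
from h import *
F=[monitor.get_obs()["contact_force"]]
for n in("wrist","side"):
    d=viewer.get_image(n);np.savez(f"{n}_19.npz",**d);o=monitor.get_obs();F.append(o["contact_force"])
print(np.round(F,2).tolist(),np.mean(F,0).round(2));plan(o,None,2.56)
crop(load("wrist_19.npz"),200,120,440,400,2.1,"pics/w19.png")
crop(load("side_19.npz"),240,210,340,330,5,"pics/s19.png")
E
```

```text
[[-5.3, -3.08, 11.42], [-5.29, -3.29, 12.09], [-5.33, -3.54, 11.24]] [-5.31 -3.3  11.58]
turn (tool)  [ 0.0111 -0.0007 -0.0021]
t 19.6 pos [0.5945 0.0182 0.0082] jaw yaw 2.52 y-axis [-0.0112  0.0016 -0.9999] F [-5.33 -3.54 11.24] open 0.0383
```

View pics/w19.png

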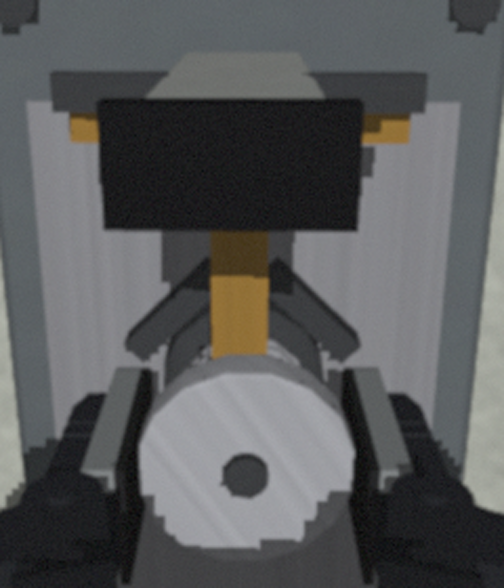

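View pics/s19.png

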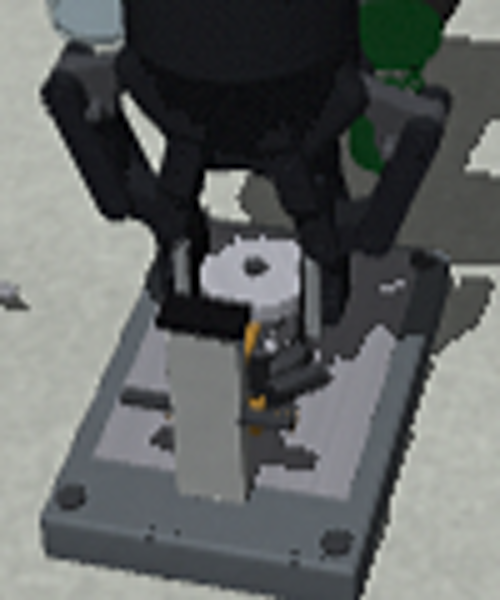

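Call:
servo_tool --commands '[0.003,0,0,0,-0.2,0,0.35,0.003,0,0,0,-0.2,0,0.35,0.003,0,0,0,-0.2,0,0.35,0,0,0,0,-0.2,0,0.35,0,0,0,0,0,0,0.35]'

```text
t: 20.1
tool_pos: [0.5948, 0.0188, 0.0196]
tool_rot: [-1.229, 1.181, -1.173]
contact_force: [-2.4, -2.6, 5.3]
opening: 0.0385
```

```bash
python3 st.py
```

```text
turn (tool)  [ 0.0026 -0.0011 -0.0035]
shift cm in present tool axes [ 0.191 -0.939 -0.076]
t 20.1 pos [0.5948 0.0188 0.0196] jaw yaw 2.5 y-axis [-0.0028  0.0034 -1.    ] F [-2.44 -2.58  5.26] open 0.0385
```

Call:
servo_tool --commands '[0.002,0,-0.003,0,-0.2,0,0.35,0,0,0,0,-0.2,0,0.35,0,0,0,0,-0.15,0,0.35,0,0,0,0,0,0,0.35]'

```text
t: 20.5
tool_pos: [0.5947, 0.0193, 0.025]
tool_rot: [-1.228, 1.178, -1.176]
contact_force: [-0.4, -2.7, 2.5]
opening: 0.0379
```

```bash
python3 st.py
```

```text
turn (tool)  [ 0.0001 -0.0015 -0.0013]
shift cm in present tool axes [ 0.245 -0.397 -0.074]
t 20.5 pos [0.5947 0.0193 0.025 ] jaw yaw 2.48 y-axis [-1.0e-04  1.3e-03 -1.0e+00] F [-0.44 -2.72  2.51] open 0.0379
```

Call:
servo_tool --commands '[0,0,0,0,-0.15,0,0.35,0,0,0,0.2,0,0,0.35,0,0,0,0.5,0,0,0.35,0,0,0,0.8,0,0,0.35,0,0,0,0.8,0,0,0.35,0,0,0,0.6,0,0,0.35]'

```text
t: 21.1
tool_pos: [0.5959, -0.0078, 0.0255]
tool_rot: [-1.223, 1.181, -1.171]
contact_force: [0.2, 2.8, 3.9]
opening: 0.0385
```

```bash
python3 look.py 20 wrist; python3 st.py
```

```text
turn (tool)  [-0.0003 -0.0014 -0.0076]
shift cm in present tool axes [ 1.645 -0.461 -0.08 ]
t 21.15 pos [ 0.596  -0.0087  0.0255] jaw yaw 2.48 y-axis [-1.0e-04  7.6e-03 -1.0e+00] F [-0.36  1.48  2.38] open 0.0384
turn (tool)  [-0.0003 -0.0014 -0.0076]
shift cm in present tool axes [-2.558 -0.329 -0.078]
t 21.15 pos [ 0.596  -0.0087  0.0255] jaw yaw 2.48 y-axis [-1.0e-04  7.6e-03 -1.0e+00] F [-0.36  1.48  2.38] open 0.0384
```

View pics/wrist_20.png

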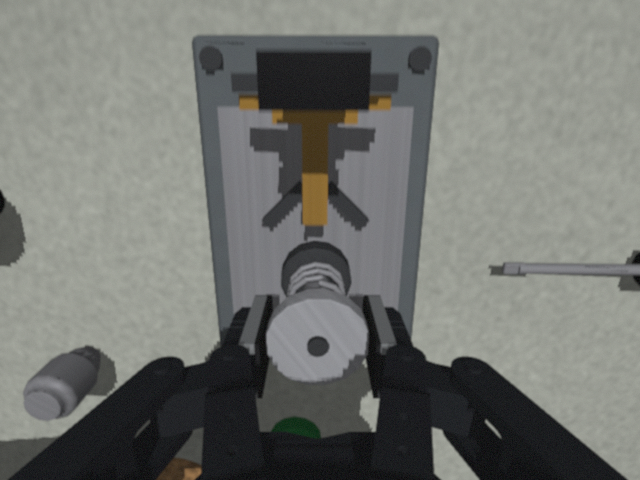

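Call:
servo_tool --commands '[0,0,-0.006,0.8,0,0,0.35,0,0,0,0.8,-0.05,0,0.35,0,0,0,0,-1,0,0.35,0,0,0,0,-2.5,0,0.35,0,0,0,0,-2.5,0,0.35,0,0,0,0,-2.5,0,0.35,0,0,0,0,-1,0,0.35,0,0,0,0,0,0,0.35]'

```text
t: 21.95
tool_pos: [0.5931, -0.0297, 0.1211]
tool_rot: [-1.237, 1.184, -1.177]
contact_force: [1.2, 0.0, -1.1]
opening: 0.0382
```

```bash
python3 look.py 21 wrist side top; python3 st.py;  python3 - <<'E'
from h import *
crop(load("wrist_21.npz"),200,0,440,300,2.0,"pics/w21.png")
crop(load("side_21.npz"),240,230,340,330,6,"pics/s21.png")
E
```

```text
turn (tool)  [ 0.0131 -0.0037  0.0011]
shift cm in present tool axes [-0.393  8.819  0.571]
t 22.1 pos [ 0.5915 -0.0292  0.1183] jaw yaw 2.35 y-axis [-0.0131 -0.0016 -0.9999] F [ 0.04 -0.63 -1.36] open 0.0379
turn (tool)  [ 0.0131 -0.0037  0.0011]
shift cm in present tool axes [-4.597  8.914  0.564]
t 22.1 pos [ 0.5915 -0.0292  0.1183] jaw yaw 2.35 y-axis [-0.0131 -0.0016 -0.9999] F [ 0.04 -0.63 -1.36] open 0.0379
```

View pics/w21.png

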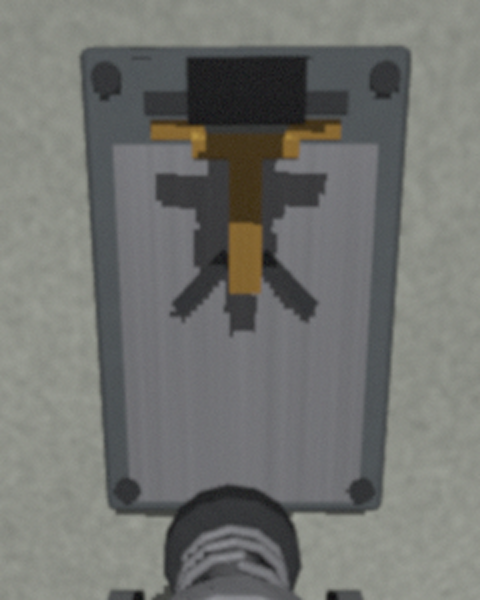

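View pics/s21.png

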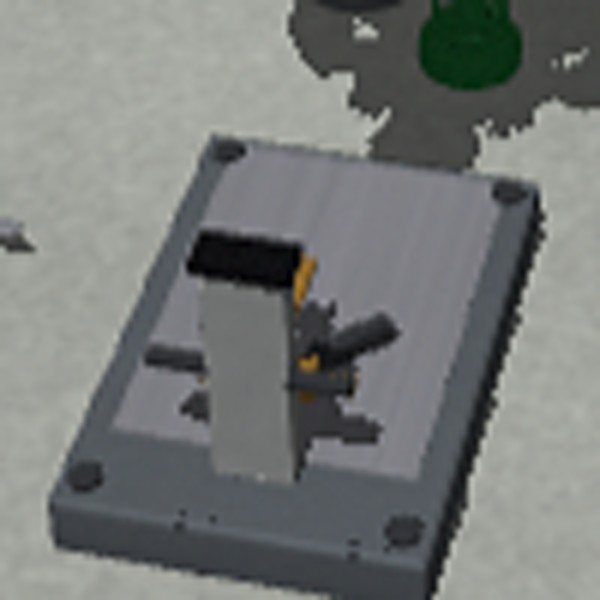

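```bash
python3 - <<'E'
from h import *
for f in("wrist_21.npz","wrist_20.npz"):
    w=load(f)
    v,u=np.mgrid[0:480,0:640];z=w["depth"];K=w["camera_matrix"];P=np.stack([(u-K[0,2])/K[0,0]*z,(v-K[1,2])/K[1,1]*z,z],-1)@w["cam_to_world"][:3,:3].T+w["cam_to_world"][:3,3]
    h=cv2.cvtColor(w["frame"],cv2.COLOR_RGB2HSV);br=(h[...,0]>10)&(h[...,0]<28)&(h[...,1]>120)&(z>0)&(v<260)
    bl=br&(abs(P[...,0]-.591)>.014)&(P[...,1]>.05); print(f,bl.sum(),"blade z pct",np.percentile(P[bl][:,2],[5,50,95,99]).round(4),"y",np.percentile(P[bl][:,1],[5,50,95]).round(4))
    to=br&(abs(P[...,0]-.592)<.004)&(P[...,1]<.055);print("tongue z",np.median(P[to][:,2]).round(4))
    mk=(h[...,1]<60)&(h[...,2]<90)&(z>0)&(abs(P[...,0]-.591)>.014)&(abs(P[...,0]-.591)<.03)&(abs(P[...,1]-.083)<.012)&(P[...,2]>.03);print("mark z",mk.sum(),np.percentile(P[mk][:,2],[5,50,95]).round(4) if mk.any() else'')
E
```

```text
wrist_21.npz 444 blade z pct [0.0568 0.0582 0.0593 0.0597] y [0.0729 0.0773 0.0804]
tongue z 0.0582
mark z 557 [0.0631 0.0644 0.1038]
wrist_20.npz 597 blade z pct [0.0572 0.0581 0.0592 0.0595] y [0.0717 0.077  0.0801]
tongue z 0.0581
mark z 1227 [0.0585 0.0644 0.1041]
```

The pointer stands about 6 mm below the mark (blade top z≈0.0585, mark top z≈0.0644), so this spring is tired → square grey box.

```bash
sed -i 's/\[.5941,.0168,.029\]/[.4585,.197,.0111]/' st.py; python3 st.py
```

```text
turn (tool)  [ 0.0131 -0.0037  0.0011]
shift cm in present tool axes [-23.159  10.852 -12.222]
t 22.1 pos [ 0.5915 -0.0292  0.1183] jaw yaw 2.35 y-axis [-0.0131 -0.0016 -0.9999] F [ 0.04 -0.63 -1.36] open 0.0379
```

Call:
servo_tool --commands '[0.012,0,0,0,-1.5,0,0.35,0,0,0,-1,-0.8,-1,0.35,0,0,0,-2.5,-0.1,-1.6,0.35,0,0,0,-3,-0.1,-1.8,0.35,0,0,0,-3,-0.1,-1.8,0.35,0,0,0,-3,-0.1,-1.8,0.35,0,0,0,-3,-0.1,-1.8,0.35,0,0,0,-2.5,-0.1,-1.5,0.35,0,0,0,-1.5,-0.1,-0.5,0.35,0,0,0,0,-0.05,0,0.35]'

```text
t: 23.1
tool_pos: [0.4523, 0.1708, 0.1493]
tool_rot: [-1.232, 1.186, -1.174]
contact_force: [-0.1, -1.2, -1.7]
opening: 0.0384
```

```bash
python3 st.py; python3 look.py 22 wrist
```

```text
turn (tool)  [ 0.008  -0.0039 -0.0025]
shift cm in present tool axes [-2.555 13.824  0.842]
t 23.1 pos [0.4523 0.1708 0.1493] jaw yaw 2.34 y-axis [-0.0081  0.0022 -1.    ] F [-0.11 -1.22 -1.68] open 0.0384
turn (tool)  [ 0.0079 -0.0046 -0.0021]
shift cm in present tool axes [20.114 11.792 13.622]
t 23.15 pos [0.4527 0.1701 0.1494] jaw yaw 2.3 y-axis [-0.008   0.0018 -1.    ] F [-0.05  1.02 -0.36] open 0.0382
```

View pics/wrist_22.png

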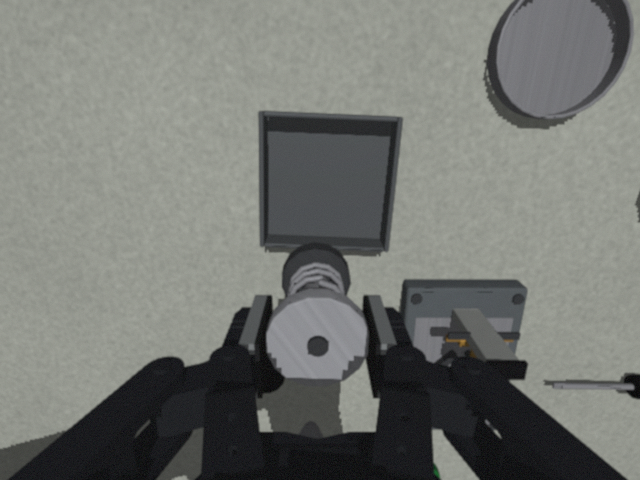

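```bash
python3 - <<'E'
from h import *
w=load("wrist_22.npz")
c=np.array([onz(w,*p,.004) for p in((270,133),(388,133),(385,242),(268,242))]);print(c.round(4),c.mean(0))
t=np.array([onz(w,*p,.030) for p in((261,112),(402,118),(387,250),(261,246))]);print(t.round(4),t.mean(0))
E
```

```text
[[0.4084 0.2333 0.004 ]
 [0.5068 0.2375 0.004 ]
 [0.514  0.1412 0.004 ]
 [0.4067 0.1364 0.004 ]] [0.45894512 0.18710238 0.004     ]
[[0.4049 0.2501 0.03  ]
 [0.5117 0.2502 0.03  ]
 [0.5112 0.1431 0.03  ]
 [0.4042 0.142  0.03  ]] [0.4579811  0.19634646 0.03      ]
```

Call:
servo_tool --commands '[0.008,-0.003,-0.002,-1.5,0,0.5,0.35,0,0,0,-1,0,0.3,0.35,0,0,0,0,2.5,0,0.35,0,0,0,0,2.5,0,0.35,0,0,0,0,1.5,0,0.35,0,0,0,0,0,0,0.35]'

```text
t: 23.75
tool_pos: [0.4617, 0.1939, 0.0842]
tool_rot: [-1.227, 1.177, -1.182]
contact_force: [-0.2, -0.6, -0.6]
opening: 0.0381
```

```bash
python3 st.py
```

```text
turn (tool)  [-0.0029 -0.0046  0.0017]
shift cm in present tool axes [-0.335  7.305 -0.33 ]
t 23.75 pos [0.4617 0.1939 0.0842] jaw yaw 2.29 y-axis [ 0.003  -0.0016 -1.    ] F [-0.16 -0.56 -0.55] open 0.0381
```

Call:
servo_tool --commands '[-0.003,0,0.001,-0.3,1,-0.3,0.35,0,0,0,0,2,-0.1,0.35,0,0,0,0,2,-0.1,0.35,0,0,0,0,0.8,0,0.35,0,0,0,0,0,0,0.35]'

```text
t: 24.25
tool_pos: [0.4595, 0.1967, 0.0272]
tool_rot: [-1.223, 1.178, -1.183]
contact_force: [0.7, 0.6, -0.9]
opening: 0.0379
```

```bash
python3 st.py; python3 look.py 23 wrist
```

```text
turn (tool)  [-0.0046 -0.007  -0.0003]
shift cm in present tool axes [-0.028  1.615 -0.109]
t 24.25 pos [0.4595 0.1967 0.0272] jaw yaw 2.16 y-axis [ 4.6e-03  5.0e-04 -1.0e+00] F [ 0.66  0.56 -0.86] open 0.0379
turn (tool)  [-0.0055 -0.0069 -0.0005]
shift cm in present tool axes [22.705 -0.159 12.755]
t 24.3 pos [0.4599 0.1969 0.0278] jaw yaw 2.16 y-axis [ 5.5e-03  8.0e-04 -1.0e+00] F [ 0.15  0.19 -0.86] open 0.0385
```

View pics/wrist_23.png

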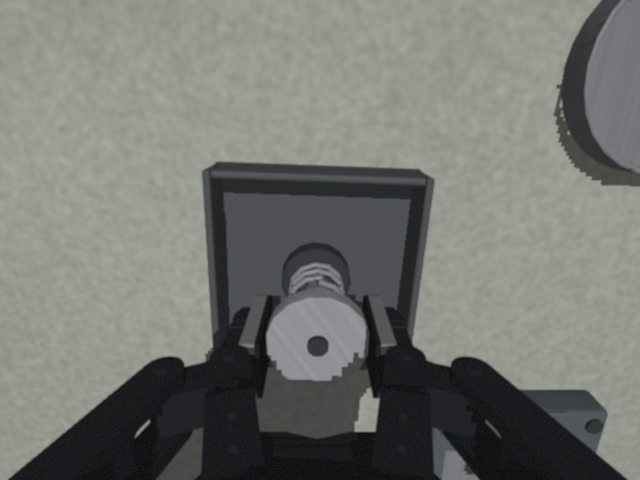

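Call:
servo_tool --commands '[-0.005,0,0,0,0.5,-0.1,0.35,0,0,0,0,0.5,0,0.35,0,0,0,0,0.2,0,0.35,0,0,0,0,0,0,0.35]'

```text
t: 24.7
tool_pos: [0.4616, 0.1976, 0.0183]
tool_rot: [-1.221, 1.178, -1.183]
contact_force: [0.1, -0.7, -0.5]
opening: 0.0381
```

Call:
servo_tool --commands '[0,0,0,0,0.1,0,0.35,0,0,0,0,0.05,0,0.35]'

```text
t: 24.9
tool_pos: [0.4621, 0.1977, 0.0173]
tool_rot: [-1.22, 1.178, -1.183]
contact_force: [-0.8, -0.3, -0.5]
opening: 0.0382
```

Call:
servo_tool --commands '[0,0,0,0,0.1,0,0.35,0,0,0,0,0.05,0,0.35]'

```text
t: 25.1
tool_pos: [0.4622, 0.1977, 0.0159]
tool_rot: [-1.22, 1.177, -1.183]
contact_force: [-0.0, 0.5, -1.6]
opening: 0.0383
```

Call:
servo_tool --commands '[-0.003,0,0,0,0.2,-0.25,0.35,0,0,0,0,0.15,0,0.35,0,0,0,0,0,0,0.35]'

```text
t: 25.4
tool_pos: [0.4594, 0.1976, 0.012]
tool_rot: [-1.222, 1.18, -1.182]
contact_force: [-0.5, -0.0, -1.9]
opening: 0.0382
```

```bash
python3 st.py
```

```text
turn (tool)  [-0.0037 -0.007  -0.0021]
shift cm in present tool axes [ 0.059  0.087 -0.095]
t 25.4 pos [0.4594 0.1976 0.012 ] jaw yaw 2.16 y-axis [ 0.0036  0.0022 -1.    ] F [-0.46 -0.02 -1.93] open 0.0382
```

Call:
servo_tool --commands '[-0.003,0,0,0,0.1,0,0.35,0,0,0,0,0,0,0.35]'

```text
t: 25.6
tool_pos: [0.4594, 0.1976, 0.0108]
tool_rot: [-1.225, 1.182, -1.18]
contact_force: [0.5, 0.1, -0.7]
opening: 0.038
```

Call:
servo_tool --commands '[0,0,0,0,0.1,0,0.35,0,0,0,0,0,0,0.35]'

```text
t: 25.8
tool_pos: [0.4596, 0.1977, 0.0102]
tool_rot: [-1.225, 1.182, -1.18]
contact_force: [-1.5, 0.1, 1.1]
opening: 0.0381
```

```bash
python3 look.py 24 wrist;python3 st.py
```

```text
turn (tool)  [-0.0003 -0.007  -0.0023]
shift cm in present tool axes [22.787 -2.024 12.789]
t 25.85 pos [0.4595 0.1977 0.0102] jaw yaw 2.16 y-axis [ 2.0e-04  2.3e-03 -1.0e+00] F [-0.75  0.57 -0.18] open 0.0384
turn (tool)  [-0.0003 -0.007  -0.0023]
shift cm in present tool axes [ 0.071 -0.087 -0.106]
t 25.85 pos [0.4595 0.1977 0.0102] jaw yaw 2.16 y-axis [ 2.0e-04  2.3e-03 -1.0e+00] F [-0.75  0.57 -0.18] open 0.0384
```

Call:
servo_tool --commands '[0,0,0,0,0,0,0.52,0,0,0,0,0,0,0.6,0,0,0,0,0,0,0.75,0,0,0,0,0,0,0.75,0,0,0,0,-0.05,0,0.75]'

```text
t: 26.35
tool_pos: [0.4605, 0.1979, 0.0115]
tool_rot: [-1.223, 1.181, -1.181]
contact_force: [0.2, -0.3, -1.1]
opening: 0.0641
```

```bash
python3 look.py 25 wrist;python3 st.py
```

```text
turn (tool)  [-0.0028 -0.007  -0.0026]
shift cm in present tool axes [22.804 -1.865 12.679]
t 26.4 pos [0.4607 0.198  0.0116] jaw yaw 2.16 y-axis [ 0.0027  0.0027 -1.    ] F [-0.23 -0.35  0.36] open 0.064
turn (tool)  [-0.0028 -0.007  -0.0026]
shift cm in present tool axes [ 0.087  0.049 -0.219]
t 26.4 pos [0.4607 0.198  0.0116] jaw yaw 2.16 y-axis [ 0.0027  0.0027 -1.    ] F [-0.23 -0.35  0.36] open 0.064
```

View pics/wrist_25.png

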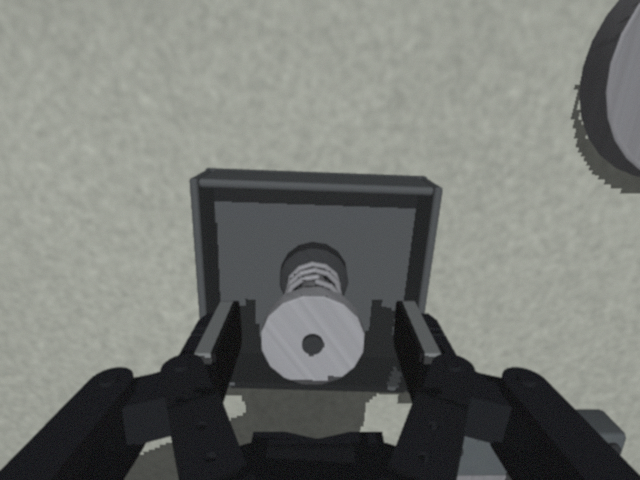

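Released; the spring stands upright in the box. Raise straight up and back away.

Call:
servo_tool --commands '[-0.002,0,0,0,-0.8,-0.1,0.75,0,0,0,0,-2,0,0.75,0,0,0,0,-3,0,0.75,0,0,0,0,-4,0,0.75,0,0,0,0,-4,0,0.75,0,0,0,0,-3,0,0.75,0,0,0,-2,-1,-1,0.75,0,0,0,-4,0,-2,0.75,0,0,0,-4,0,-2,0.75,0,0,0,-2,0,-1,0.75,0,0,0,0,-0.05,0,0.75,0,0,0,0,-0.05,0,0.75]'

```text
t: 27.6
tool_pos: [0.3933, 0.3188, 0.207]
tool_rot: [-1.216, 1.181, -1.182]
contact_force: [0.7, -0.6, -0.5]
opening: 0.0639
```

```bash
python3 look.py 26 side top; python3 - <<'E'
from h import *
s=load("side_26.npz");crop(s,240,160,400,440,2.1,"pics/s26.png")
w=s
v,u=np.mgrid[0:480,0:640];z=w["depth"];K=w["camera_matrix"];P=np.stack([(u-K[0,2])/K[0,0]*z,(v-K[1,2])/K[1,1]*z,z],-1)@w["cam_to_world"][:3,:3].T+w["cam_to_world"][:3,3]
m=(abs(P[...,0]-.46)<.04)&(abs(P[...,1]-.2)<.04)&(P[...,2]>.058)&(P[...,2]<.08)
print(m.sum(),np.median(P[m],0),P[m].min(0),P[m].max(0))
E
```

```text
turn (tool)  [-0.0071 -0.0114 -0.0066]
shift cm in present tool axes [35.109 17.581 18.937]
t 27.7 pos [0.3937 0.3182 0.2068] jaw yaw 1.91 y-axis [ 0.0068  0.0068 -1.    ] F [0.07 0.07 0.02] open 0.0638
578 [0.45932834 0.20237635 0.06837351] [0.43903717 0.17806196 0.06021043] [0.47821435 0.21871631 0.07251309]
```

View pics/side_26.png

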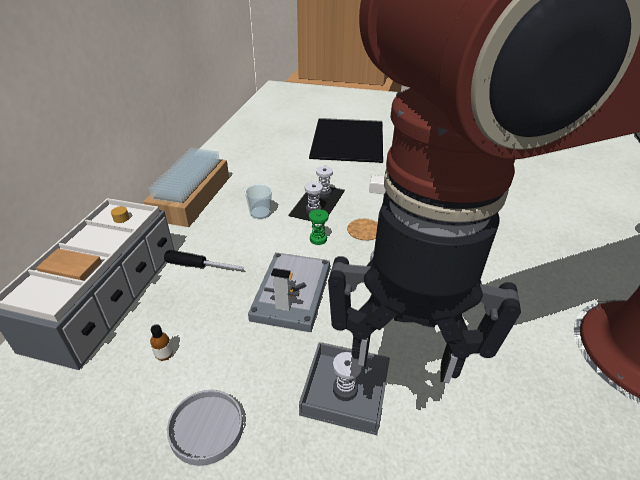

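View pics/top_26.png

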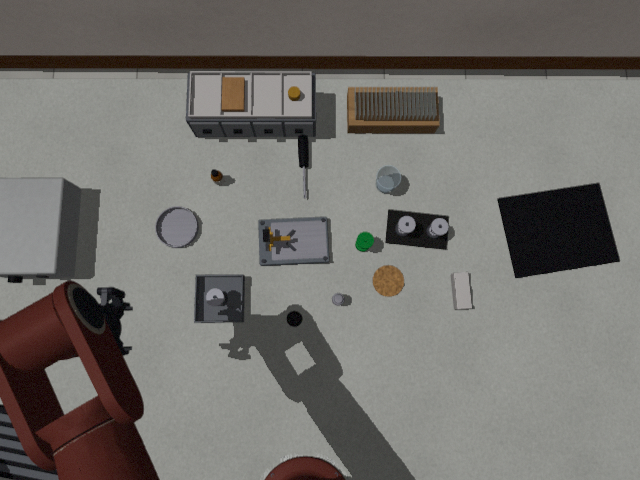

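The top view shows the spring upright in the grey box at (216,297), the mat springs and bystanders where they started, and the arm clear of everything.

```bash
python3 -c "
from station import ticket
print(ticket.finish_job())"
```

```text
the job is handed in; nothing more can be done
None
```

The cork-pad spring tested as tired and now stands upright in the square grey box. I handed the job in at about 28 s.

**Test:** I slid the spring in until the wrist view showed its base touching both fences. I then pressed it to 10.3–12.1 N at the wrist and held it there for about 2 s. Adding the spring's own 1.2 N or so, and taking off the pointer's drag, puts the plate load at about 11–12.5 N. The wrist force never read above 12.1 N. I let the spring up and slid it out along -y before lifting it.

**Result:** By depth image, the pointer edge was about 36.5 mm above the plate and the mark about 42.4 mm. That puts the pointer roughly 6 mm below the mark.

**Last checks:** The final top and side views show the spring upright in the box (cap top at z ≈ 0.068 m). The mat springs, the green look-alike and the bystanders looked unmoved, and the arm was clear of everything.

**What disagreed or went wrong:**
- **Fingertip height:** both cameras put the fingertips about 36 mm higher than the reported TCP, so my first grip closed above the cap on nothing. I re-gripped by vision.
- **Seat position:** my estimates of its y position differed by a few mm between cameras, so I relied on contact force and the fence picture.
- **Sideways force:** up to about 6 N appeared in x during the press. I did not fully explain or relieve it.

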